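# Cover the heating bath and rock the stuck bung out of the filter flask

## Task

Set the steel lid on the open heating bath so that it sits fully home and level all round and let go of it (lower it on, do not drop it), so that nothing falls in while you work beside it. Then take the red rubber bung that has stuck in the clamped filter flask, rock it side to side in the neck while easing it up until it comes free - do not just pull, that drags the flask up through its clamp - and finish still holding the bung upright and still over the flask's mouth, just clear of it, about a finger's breadth. Leave the other glassware and bottles where they stand.

Things in the scene. Friction and masses are not known exactly. Their poses are not given: they have to be found in the camera images.
- lid: round stepped lid of bright stainless steel with a black knob on top, 0.40 kg, lying level on the bench the right way up. Origin: centre of its underside, z up. A locating step, 140 mm across and 10 mm tall, is underneath; above it a flange 184 mm across and 4 mm thick (10 to 14 mm above the origin); a knob 30 mm across from 22 to 48 mm above the origin, on a stem 18 mm across
- lid_flange (a point): point on the lid's axis level with the underside of its flange, 10 mm above the lid's origin. Seated, it lies at bath_rim
- lid_knob (a point): centre of the lid's knob (30 mm across, 26 mm tall), 35 mm above the lid's origin
- bath_rim (a point): centre of the heating bath's mouth, level with the top of its flat black rim, 130 mm above the bench. The rim is 188 mm across outside, the mouth 154 mm, so the lid's 140 mm step has 7 mm of play all round. White round bath, fixed on the bench
- flask_rim (a point): centre of the mouth of the clear glass filter flask, level with its rim, 165 mm above the bench. Flask 155 mm tall; neck 45 mm across outside, 35 mm inside; a hose arm juts 54 mm from the axis towards the robot, 30 mm below the rim. Its clamp's jaws are from 26 mm below the rim downwards and reach 34 mm from the axis
- flask (a joint): how far the flask has slipped up through its clamp (m), 0 at the start, standing on the plate. The clamp lets it slip when it is pulled up with more than about 25 N; it does not slide back by itself, so every straight tug adds up
- bung: red rubber bung, round, 41 mm tall, 0.045 kg. Origin: centre of its underside, z up along its axis. Its top 21 mm are a grip 37.5 mm across; below that 33 mm across, narrowing to 27 mm at the foot. At the start it is upright with its lowest 17 mm in the neck and 24 mm standing above the flask's rim. It is squeezed tight; once it has climbed about 10 mm it is loose
- bung_top (a point): centre of the bung's top face, 41 mm above its origin. A straight pull needs about 45 N to move the bung; while it is swung from side to side a lighter pull lets it climb (about 1 mm for each swing from 0.12 rad one way to 0.12 rad the other; smaller swings, less), and when the swing stops it sticks again. It can lean about 0.15 rad to each side, any way round
- beaker: bystander: small clear glass beaker, 66 mm across, 85 mm tall; origin at the centre of its underside
- washbottle: bystander: white wash bottle with a blue cap and bent spout, 70 mm across, 200 mm tall; origin at the centre of its underside
- reagent: bystander: amber glass bottle with a blue cap, 72 mm across, 150 mm tall; origin at the centre of its underside
- jar: bystander: white jar with a red cap, 62 mm across, 80 mm tall; origin at the centre of its underside
- sparebung: bystander: small dark grey spare bung, 28 mm across, 28 mm tall; origin at the centre of its underside
- dish: bystander: clear flat petri dish, 92 mm across, 16 mm tall; origin at the centre of its underside
- stand: retort stand with a grey plate on which the flask stands, and a clamp round the flask's neck; fixed. Origin: on the flask's axis at bench level. Its bare rod, 12 mm thick and 260 mm tall, stands 125 mm from the origin along its x axis, away from the robot; clamp arm 32 mm below the flask's rim, a wing nut on it 49 mm off
Not all that is in view belongs to the job. What is shaped like the lid but blue or green is not meant.

How it is judged:
By the outcome, as a careful person would: the job done as asked, in the order asked, and still so for the second after the job is handed in, while the arm keeps its last pose, push and grip.
It also fails if it takes over 61 s, if anything falls off the work surface, if the arm or the gripper's body presses on something with over 40 N, if the wrist force passes 120 N, or if a joint passes its speed limit or range.

## Robot

A 7-joint arm with a two-finger parallel gripper is mounted at the origin on the work surface. World frame = base frame: x ahead of the robot, y to its left, z up, the work surface at z = 0. Lengths are in mm, angles in rad, forces in N, time in s.
With the tool pointing down it reaches from about 400 to 750 mm from the base axis. Payload 19.5 kg.
Tool frame: the origin (TCP) lies at the very end of the fingers, on their centre line; the grasp point (between the pads) lies 19 mm behind it; x points along the fingers, y is the direction in which the jaws open and shut, and the axes are right-handed (so a half turn about x gives the same grasp; the last joint's range is limited). The gripper opens to 85 mm and grips with 20 to 120 N. Pads are 22 mm wide; open, the fingers measure 114 mm over their backs; the gripper's body (76 mm by 85 mm) begins 54 mm behind the grasp point. The pads swing forward as they close: fully open they stand 13 mm farther back than shut.
Start: joints at [-1.385, 0.707, -0.028, 1.485, 0.022, 0.951, -0.075], TCP at [129.844, 560.118, 206.868] pointing down, gripper open.
Joint ranges: [-2.71, 2.71], [-0.32, 2.16], [-1.57, 1.52], [0, 2.45], [-1.46, 4.6], [0, 2.02], [-2.83, 2.83]. Speed limits (rad/s): [1.89, 1.89, 2.57, 2.57, 3.01, 3.01, 3.01].

## Interface

Orientations are given as a rotation vector (axis times angle).
In Python, from station import robot gives the robot as it stands.
- The arm moves only by the tool carry_out, never from a script. Its argument "plan" is a list of rows, each a list of 5 numbers: the shift along the tool's x, y, z in m, then the turn about the tool's x in degrees, then the gripper's target within -1 to 1 (shut at 1, half-way at 0, fully open at -1). A call has 1 to 12 rows; each row is the pose to reach, as a shift and turn from the pose commanded when the call began, along the tool's axes at that moment; what a row does not reach only later rows make up. A row lasts 1/12 s, in which the tool goes at most 41.7 mm and 7.16 degrees, less where a joint would pass 70% of its speed; a pose out of reach is approached as far as the arm can. A call with a gripper value outside its range is refused whole. The fingers move at their own pace and stop on an object; "grip_force" is the grip in N (left out, the last holds). Time passes only in rows, so rows that repeat a pose let the fingers close. It gives the time, the measured TCP pose, the force and the opening at its end, in the units of the state.
- robot.get_state(): the state, without advancing time (a new reading comes with each control period).
- robot.snapshot(name): name is "side" or "top"; returns a dict with "pixels" (420x560x3 uint8, red, green, blue), "depth" (420x560 float32, mm along the optical axis (not along the pixel's ray), 0 where there is no reading), "mtx" (3x3 intrinsics, pixels), "R" (3x3) and "t" (3): a world point X has camera coordinates R X + t. Camera axes: x right, y down, z forward; pixel columns grow to the right and rows downward; lengths in mm; the calibration is good to about 2 mm. A picture is of the moment at which its call begins.
- robot.job_done(): hands the job in, once; it reports no verdict.
The state is a dict: "clock": time; "q": joint angles; "joint_velocities": joint speeds; "tau": joint torques, N m; "position": TCP position; "ee_rot": TCP orientation; "ft_force": force on the tool from outside, world axes, zero at the start; "ft_torque": the same for the moment, N m; "width": finger opening in mm.
Only numpy, scipy, OpenCV 4.12 (cv2) and the standard library are available. Lean on these libraries where they do the work, as an engineer would, in place of code of your own. Each camera call takes 0.05 s, during which the arm holds its last target. There are 200 camera calls.

## Working session

There is one attempt and no reset: what is moved stays moved. The work goes in short steps, Python scripts to look and compute and a tool call to move; the robot and the scene stay as the last step left them, time stands still between calls to the robot, and variables do not carry over. Pictures are saved under pics/ and viewed, about 8 in all and at most 12, crops included, and the job is handed in when it is done.

Besides the shell and the picture viewer there is one more tool, called after ">>>" as name(argument=value, ...), one argument or row to a line, values as JSON. carry_out: Moves the arm, as the interface text tells. Its arguments: {"type":"object","properties":{"plan":{"type":"array","items":{"type":"array","items":{"type":"number"}}},"grip_force":{"type":"number"}},"required":["plan"]}

```bash
ls; mkdir -p pics; python3 - <<'E'
from station import robot
import cv2,numpy as np
print(robot.get_state())
for n in("side","top"):
    s=robot.snapshot(n); np.savez("s_%s.npz"%n,**s); cv2.imwrite("pics/%s0.png"%n,s["pixels"][:,:,::-1])
    print(n,s["mtx"].round(1).tolist(),s["R"].round(3).tolist(),s["t"].round(1))
E
```

```text
pics
{'clock': 0.0, 'q': array([-1.38471413,  0.70708192, -0.027646  ,  1.48501184,  0.0219967 ,
        0.9509008 , -0.07553512]), 'joint_velocities': array([-0.0016112 ,  0.00089562, -0.00074537, -0.00010673,  0.00111028,
        0.00056804, -0.00231454]), 'tau': array([-2.72632969e-04, -8.83204365e+01,  1.23479716e+00, -2.36147422e+01,
        1.69364054e-02,  6.86538813e-03,  1.92013692e-05]), 'position': array([129.76496987, 559.86035909, 206.43629556]), 'ee_rot': array([ 0.17798303,  1.56349794, -0.1797051 ]), 'ft_force': array([0.21727577, 0.20270706, 0.32785839]), 'ft_torque': array([-0.02331866, -0.03842789,  0.01190396]), 'width': 85.53088426935267}
side [[521.2, 0.0, 283.6], [0.0, 521.2, 216.1], [0.0, 0.0, 1.0]] [[-0.974, 0.224, -0.007], [0.134, 0.557, -0.819], [-0.18, -0.799, -0.573]] [ 482.6   33.5 1542.6]
top [[382.5, 0.0, 273.1], [0.0, 382.5, 212.9], [0.0, 0.0, 1.0]] [[-0.002, -1.0, 0.004], [-0.986, 0.002, -0.169], [0.169, -0.004, -0.986]] [  -7.9  534.4 1173. ]
```

View pics/top0.png

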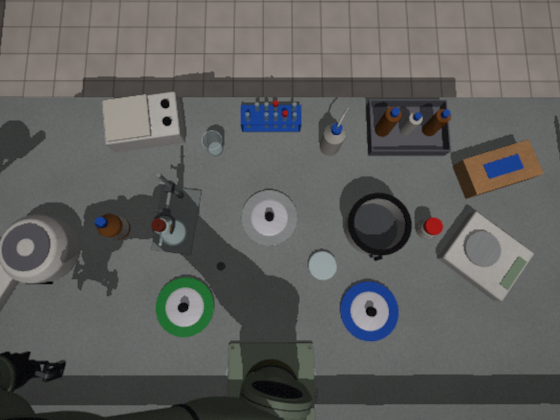

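View pics/side0.png

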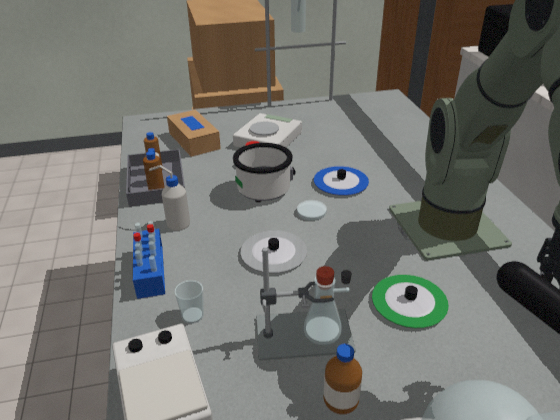

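The top view shows the steel lid at about (269,217), the bath at (379,222), the red bung at (160,226), and the blue and green decoy lids. The side view shows the same layout, with the bung at (325,277), the rod at (266,290) and the clamp at (300,293). Next I measure with depth.

```bash
cat > h.py <<'E'
import numpy as np,cv2
from scipy.optimize import least_squares
def cloud(s):
    K,R,t,d=s["mtx"],s["R"],s["t"],s["depth"]
    v,u=np.mgrid[:420,:560]
    c=np.stack([(u-K[0,2])/K[0,0]*d,(v-K[1,2])/K[1,1]*d,d],-1)
    W=(c-t)@R; W[d==0]=np.nan
    return W
def circ(P,r=None):
    c0=(P.max(0)+P.min(0))/2
    f=lambda p:np.hypot(P[:,0]-p[0],P[:,1]-p[1])-(p[2] if r is None else r)
    o=least_squares(f,[*c0,50],loss="soft_l1",f_scale=2)
    return o.x.round(1),np.abs(f(o.x)).mean().round(2)
def near(W,px,r,z0,z1):
    return (np.hypot(W[...,0]-px[0],W[...,1]-px[1])<r)&(W[...,2]>z0)&(W[...,2]<z1)
E
python3 - <<'E'
from h import *
np.set_printoptions(suppress=True,precision=1)
for n in("top","side"):
    s=dict(np.load("s_%s.npz"%n)); W=cloud(s); p=s["pixels"].astype(int)
    if n=="top":
        print({k:W[k[1],k[0]] for k in [(269,217),(290,217),(350,222),(407,222),(379,222),(160,226),(108,222),(221,266),(335,129),(322,265),(432,227),(212,142),(230,240),(175,165),(168,187)]})
        lid0=W[217,269][:2]
        bath0=(W[222,350][:2]+W[222,407][:2])/2; print("bath0",bath0)
        st=(lid0,bath0)
    lid0,bath0=st
    hull=lambda m:W[m][:,:2]
    m=near(W,lid0,120,7,22)
    q=hull(m);h=cv2.convexHull(q.astype(np.float32))[:,0]; print(n,"lid",m.sum(),circ(h),"medz",np.median(W[m][:,2]))
    m=near(W,lid0,60,40,60); q=hull(m); print(" knob",m.sum(),W[m].mean(0),(q.max(0)+q.min(0))/2,np.ptp(q,0),np.median(W[m][:,2]))
    m=near(W,bath0,130,122,140); q=hull(m);h=cv2.convexHull(q.astype(np.float32))[:,0]; print(" bath",m.sum(),circ(h),q.mean(0),(q.max(0)+q.min(0))/2,np.median(W[m][:,2]))
    red=(p[...,0]>80)&(p[...,0]>2*p[...,1])&(p[...,0]>2*p[...,2])
    for z0,z1 in((195,215),(180,200)):
        m=red&near(W,(500,300),200,z0,z1); q=hull(m); print(" bung",m.sum(),(q.max(0)+q.min(0))/2 if len(q) else 0,np.ptp(q,0) if len(q) else 0, np.median(W[m],0))
    m=near(W,(620,300),120,235,275); print(" rod",m.sum(),np.median(W[m],0))
E
python3 - <<'E'
import cv2
a=cv2.imread("pics/top0.png")[150:270,90:250];b=cv2.imread("pics/side0.png")[230:370,230:390]
cv2.imwrite("pics/c.png",cv2.hconcat([cv2.resize(a,(400,300),interpolation=2),cv2.resize(b,(343,300),interpolation=2)]))
E
```

```text
{(269, 217): array([520.5,   4.1,  49.1]), (290, 217): array([526.4, -64.4,  11.5]), (350, 222): array([ 492.3, -235.8,  129. ]), (407, 222): array([ 491.9, -404.1,  129.8]), (379, 222): array([ 503.6, -343.6,   51.4]), (160, 226): array([473.3, 307.2, 187.6]), (108, 222): array([493.1, 476.8, 131.9]), (221, 266): array([367.6, 155.7,  28.2]), (335, 129): array([ 768.5, -194.2,  162.4]), (322, 265): array([ 370.3, -164.4,   18.9]), (432, 227): array([ 483.6, -498.3,   79.6]), (212, 142): array([786.6, 198.2,   3.8]), (230, 240): array([452.5, 131.7,   0.6]), (175, 165): array([707. , 321.9,  -1. ]), (168, 187): array([594.1, 300.3, 150. ])}
bath0 [ 492.1 -319.9]
top lid 2335 (array([526.8,   3.1,  91.1]), np.float64(1.02)) medz 14.664200325971256
 knob 69 [526.3   3.3  47.1] [526.5   4.1] [28.6 25.5] 47.19689238798168
 bath 1086 (array([ 489.8, -324.7,   93.5]), np.float64(0.45)) [ 488.6 -325. ] [ 490.6 -324.6] 129.22028074173562
 bung 0 0 0 [nan nan nan]
 bung 0 0 0 [nan nan nan]
 rod 29 [600.7 294.5 255.7]
side lid 1925 (array([525.6,   5.7,  92. ]), np.float64(2.59)) medz 16.28004874516223
 knob 85 [526.3   9.   47.9] [525.9   5.3] [28.3 33.6] 48.30410761015846
 bath 696 (array([ 490. , -321.8,   95.4]), np.float64(1.81)) [ 491.5 -314.1] [ 489.8 -321.7] 130.64840662987473
 bung 0 0 0 [nan nan nan]
 bung 207 [477.8 316.4] [35.  36.7] [478.6 320.1 189.9]
 rod 77 [602.  301.6 252.5]
  return _methods._mean(a, axis=axis, dtype=dtype,
  ret = um.true_divide(
```

View pics/c.png

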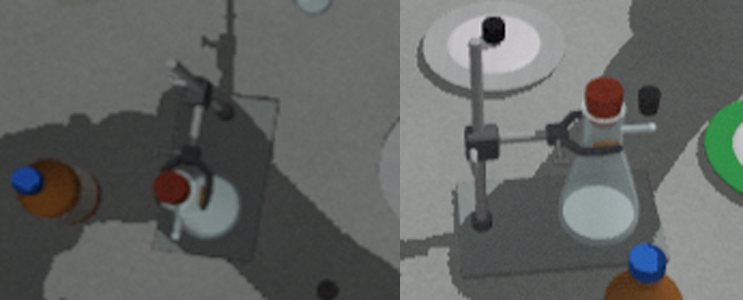

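The crop shows the bung at about (172,187) and (604,98). The flask's hose arm points towards the robot, and the rod stands clear behind it. I'll refine the bung's position and compute the move numbers.

```bash
python3 - <<'E'
from h import *
from scipy.spatial.transform import Rotation as Ro
np.set_printoptions(suppress=True,precision=3)
for n in("top","side"):
    s=dict(np.load("s_%s.npz"%n)); W=cloud(s); p=s["pixels"].astype(int)
    m=(p[...,0]>60)&(p[...,0]>1.7*p[...,1])&(p[...,0]>1.7*p[...,2])&near(W,(478,316),60,150,230)
    # flat top: high z points
    P=W[m]; print(n,m.sum(),np.percentile(P[:,2],[5,50,95]))
    T=P[P[:,2]>185]; print(T.mean(0),(T.max(0)+T.min(0))/2,np.ptp(T,axis=0))
    # whole-silhouette check: project model of bung (top 21 mm cylinder) and compare bbox
    v,u=np.nonzero(m); print("bbox",u.min(),u.max(),v.min(),v.max())
    for b in([478,312],[478,314],[478,316]):
        a=np.linspace(0,6.28,60); C=np.concatenate([np.c_[b[0]+18.75*np.cos(a),b[1]+18.75*np.sin(a),0*a+z] for z in(168,189)])
        c=C@s["R"].T+s["t"]; uv=c@s["mtx"].T; uv=uv[:,:2]/uv[:,2:]; print(b,uv.min(0),uv.max(0))
from station import robot
st=robot.get_state(); print(Ro.from_rotvec(st["ee_rot"]).as_matrix())
E
```

```text
top 126 [185.272 188.839 191.764]
[477.85  313.046 188.87 ] [478.862 312.255 189.305] [33.984 35.169  8.08 ]
bbox 152 164 218 230
[478, 312] [151.465 217.626] [166.973 231.852]
[478, 314] [150.746 217.627] [166.269 231.853]
[478, 316] [150.028 217.628] [165.564 231.855]
side 263 [173.313 189.306 192.602]
[477.637 317.601 190.097] [477.086 316.014 189.675] [35.825 36.011  9.106]
bbox 317 333 266 284
[478, 312] [314.931 265.695] [333.015 284.947]
[478, 314] [315.187 266.289] [333.3   285.578]
[478, 316] [315.443 266.884] [333.586 286.212]
[[-0.     0.226  0.974]
 [-0.001  0.974 -0.226]
 [-1.    -0.001  0.   ]]
```

>>> carry_out(
  plan=[
    [0, -0.452, 0.512, 0, -1],
    [0, -0.452, 0.512, 0, -1],
    [0, -0.452, 0.512, 0, -1],
    [0, -0.452, 0.512, 0, -1],
    [0, -0.452, 0.512, 0, -1],
    [0, -0.452, 0.512, 0, -1],
    [0, -0.452, 0.512, 0, -1],
    [0, -0.452, 0.512, 0, -1],
    [0, -0.452, 0.512, 0, -1],
    [0, -0.452, 0.512, 0, -1],
    [0, -0.452, 0.512, 0, -1],
    [0, -0.452, 0.512, 0, -1],
  ],
  grip_force=50,
)

```text
clock: 1.1
position: [421.0, 151.1, 206.9]
ee_rot: [0.179, 1.563, -0.179]
ft_force: [0.5, 0.4, 0.5]
width: 85.3
```

>>> carry_out(
  plan=[
    [0, -0.12, 0.136, 0, -1],
    [0, -0.12, 0.136, 0, -1],
    [0, -0.12, 0.136, 0, -1],
    [0, -0.12, 0.136, 0, -1],
    [0, -0.12, 0.136, 0, -1],
    [0.06, -0.12, 0.136, 0, -1],
    [0.09, -0.12, 0.136, 0, -1],
    [0.12, -0.12, 0.136, 0, -1],
    [0.12, -0.12, 0.136, 0, -1],
    [0.12, -0.12, 0.136, 0, -1],
  ],
)

```text
clock: 1.93
position: [525.1, 5.5, 86.7]
ee_rot: [0.178, 1.566, -0.179]
ft_force: [-0.2, -0.4, 1.0]
width: 85.7
```

```bash
python3 - <<'E'
from station import robot
import numpy as np
np.set_printoptions(suppress=True,precision=3)
s=robot.get_state(); print(s["position"],s["q"],s["ee_rot"])
d=np.array([526.3,4])-s["position"][:2]
print("tool y,z",d@[.226,.974],d@[.974,-.226])
E
```

```text
[525.057   5.517  86.682] [-0.011  0.814 -0.112  1.797  0.159  0.542  1.119] [ 0.178  1.566 -0.179]
tool y,z -1.19680015971889 1.5532172734881575
```

>>> carry_out(
  plan=[
    [0.025, -0.001, 0.0015, 0, -1],
    [0.05, -0.001, 0.0015, 0, -1],
    [0.067, -0.001, 0.0015, 0, -1],
    [0.067, -0.001, 0.0015, 0, -1],
    [0.067, -0.001, 0.0015, 0, 1],
    [0.067, -0.001, 0.0015, 0, 1],
    [0.067, -0.001, 0.0015, 0, 1],
    [0.067, -0.001, 0.0015, 0, 1],
    [0.067, -0.001, 0.0015, 0, 1],
    [0.067, -0.001, 0.0015, 0, 1],
    [0.067, -0.001, 0.0015, 0, 1],
    [0.067, -0.001, 0.0015, 0, 1],
  ],
  grip_force=50,
)

```text
clock: 2.93
position: [527.5, 4.3, 21.1]
ee_rot: [0.179, 1.562, -0.179]
ft_force: [-2.2, 0.5, 18.6]
width: 25.7
```

```bash
python3 - <<'E'
from station import robot
import cv2
s=robot.snapshot("side"); cv2.imwrite("pics/g1.png",cv2.resize(s["pixels"][150:310,160:400,::-1],(720,480),interpolation=2))
print(robot.get_state()["position"],robot.get_state()["width"])
E
```

```text
[527.48000927   4.27380092  21.1260994 ] 25.761266525648043
```

View pics/g1.png

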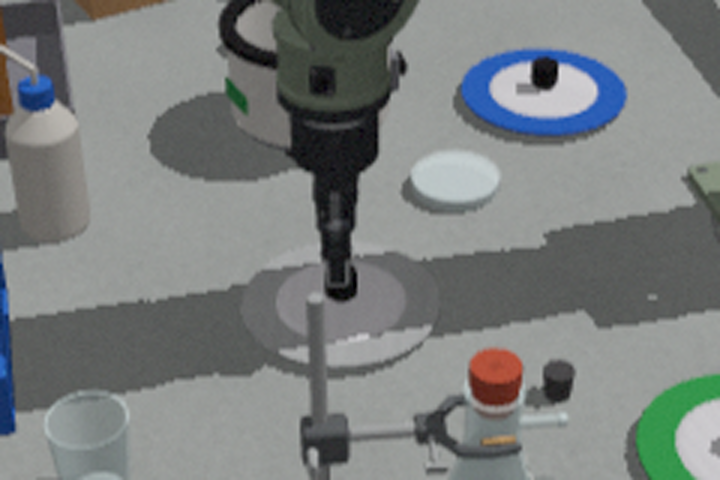

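The fingers have closed on the knob. The width reads 25.7, which is smaller than the 30 mm knob, and there is an upward reaction of 18.6 N. I'll lift a little and check.

>>> carry_out(
  plan=[
    [-0.005, 0, 0, 0, 1],
    [-0.01, 0, 0, 0, 1],
    [-0.02, 0, 0, 0, 1],
    [-0.03, 0, 0, 0, 1],
    [-0.04, 0, 0, 0, 1],
    [-0.04, 0, 0, 0, 1],
    [-0.04, 0, 0, 0, 1],
  ],
)

```text
clock: 3.57
position: [527.2, 4.1, 60.6]
ee_rot: [0.179, 1.562, -0.179]
ft_force: [-0.0, -0.3, -4.3]
width: 25.1
```

```bash
cat >> h.py <<'E'
def lidplane(c,z0,z1,names=("top","side")):
    from station import robot
    for n in names:
        s=robot.snapshot(n); W=cloud(s)
        m=near(W,c,100,z0,z1); m&=~near(W,c,40,-99,999)
        P=W[m]
        A=np.c_[P[:,:2]-c,np.ones(len(P))]; w=np.ones(len(P),bool)
        for _ in range(4):
            k=np.linalg.lstsq(A[w],P[w,2],rcond=None)[0]; r=np.abs(P[:,2]-A@k); w=r<4
        h=cv2.convexHull(P[w][:,:2].astype(np.float32))[:,0]
        print(n,len(P),w.sum(),"tilt deg",np.degrees(k[:2]).round(2),"z",k[2].round(1),circ(h))
    st=robot.get_state(); print(st["clock"],st["position"].round(1),st["ft_force"].round(1),st["ft_torque"].round(2),st["width"].round(1))
    return s
E
python3 - <<'E'
from h import *
s=lidplane((527,4),35,75)
cv2.imwrite("pics/g2.png",cv2.resize(s["pixels"][150:310,160:400,::-1],(720,480),interpolation=2))
E
```

```text
Traceback (most recent call last):
  File "h.py", line 25, in lidplane
    h=cv2.convexHull(P[w][:,:2].astype(np.float32))[:,0]
      ~~~~~~~~~~~~~~~~~~~~~~~~~~~~~~~~~~~~~~~~~~~~~^^^^^
TypeError: 'NoneType' object is not subscriptable
```

```bash
sed -i 's/w=np.ones(len(P),bool)/w=np.abs(P[:,2]-np.median(P[:,2]))<6/' h.py
python3 - <<'E'
from h import *
from station import robot
s=robot.snapshot("side"); W=cloud(s)
cv2.imwrite("pics/g2.png",cv2.resize(s["pixels"][150:310,160:400,::-1],(720,480),interpolation=2))
m=near(W,(527,4),90,5,80); print(np.histogram(W[m][:,2],range(5,85,5)))
t=robot.snapshot("top"); W=cloud(t); m=near(W,(527,4),90,5,80); print(np.histogram(W[m][:,2],range(5,85,5))[0])
E
```

```text
(array([ 38,   0,   0,   0,   0,   0,   0,   0,  28, 886, 877,  47,  16,
        16,  15]), array([ 5, 10, 15, 20, 25, 30, 35, 40, 45, 50, 55, 60, 65, 70, 75, 80]))
[0 0 0 0 0 0 0 0 0 0 0 0 0 0 0]
```

View pics/g2.png

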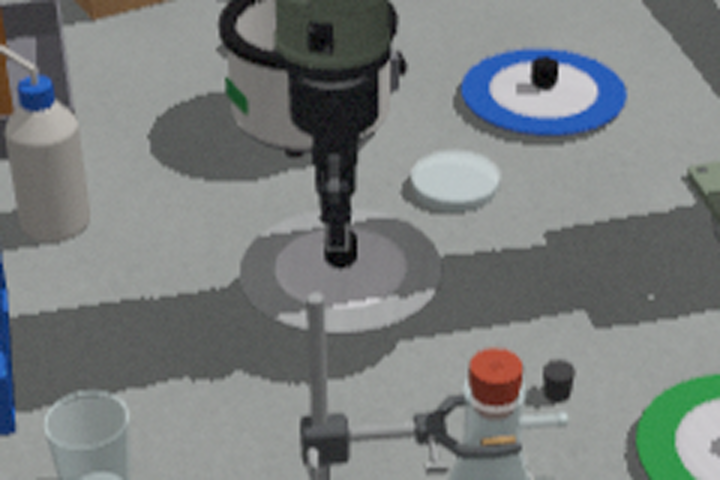

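The lid is off the bench and hanging from the knob at about (340,250). I'll measure its tilt and centre from the side view.

```bash
python3 - <<'E'
from h import *
s=lidplane(np.array([527,4]),40,66,("side",))
E
```

```text
side 1630 1514 tilt deg [-0.31 -0.12] z 54.1 (array([524.5,   4.6,  91.8]), np.float64(0.83))Traceback (most recent call last):
  File "<stdin>", line 2, in <module>
  File "h.py", line 27, in lidplane
    st=robot.get_state(); print(st["clock"],st["position"].round(1),st["ft_force"].round(1),st["ft_torque"].round(2),st["width"].round(1))
                                                                                                                     ^^^^^^^^^^^^^^^^^
AttributeError: 'float' object has no attribute 'round'
```

>>> carry_out(
  plan=[
    [-0.035, 0, 0, 0, 1],
    [-0.07, -0.005, 0.001, 0, 1],
    [-0.1, -0.02, 0.002, 0, 1],
    [-0.12, -0.05, 0.006, 0, 1],
    [-0.12, -0.085, 0.01, 0, 1],
    [-0.12, -0.12, 0.014, 0, 1],
    [-0.12, -0.155, 0.019, 0, 1],
    [-0.12, -0.19, 0.023, 0, 1],
    [-0.12, -0.225, 0.027, 0, 1],
    [-0.12, -0.26, 0.031, 0, 1],
    [-0.12, -0.29, 0.035, 0, 1],
    [-0.12, -0.312, 0.037, 0, 1],
  ],
)

```text
clock: 4.77
position: [491.2, -311.2, 179.3]
ee_rot: [0.18, 1.564, -0.181]
ft_force: [0.8, -0.9, -5.7]
width: 25.2
```

>>> carry_out(
  plan=[
    [0, -0.01, 0.001, 0, 1],
    [0, -0.015, 0.002, 0, 1],
    [0, -0.015, 0.002, 0, 1],
    [0, -0.015, 0.002, 0, 1],
  ],
)

```text
clock: 5.1
position: [491.4, -321.9, 179.7]
ee_rot: [0.179, 1.564, -0.177]
ft_force: [0.3, 1.0, -5.0]
width: 25.0
```

```bash
sed -i 's/st\["width"\].round(1)/st["width"]/' h.py; python3 - <<'E'
from h import *
s=lidplane(np.array([490,-323]),165,190,("top","side"))
W=cloud(s); cv2.imwrite("pics/g3.png",cv2.resize(s["pixels"][60:240,150:400,::-1],(750,540),interpolation=2))
E
```

```text
top 1695 1569 tilt deg [-0.29 -0.65] z 172.3 (array([ 490.3, -321.3,   89.7]), np.float64(2.36))
side 1035 953 tilt deg [-0.11 -0.38] z 174.5 (array([ 490.3, -319.4,   92.4]), np.float64(1.41))
5.2 [ 491.5 -321.8  180. ] [-1.  -0.6 -5.1] [ 0.01 -0.01 -0.02] 25.442167830230506
```

View pics/g3.png

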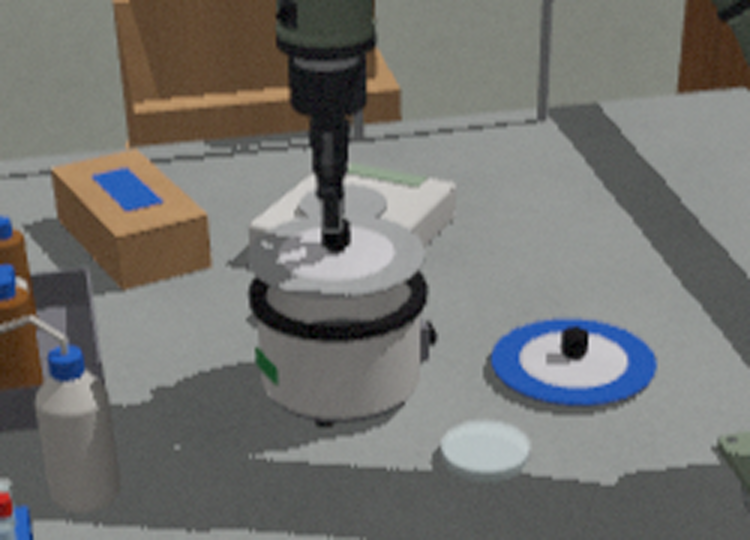

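The lid hangs level above the bath rim, at about (335,255). Both cameras put it 2.5 to 3.4 mm too far towards +y, so I'll correct by -2.5 mm and lower it.

>>> carry_out(
  plan=[
    [0, -0.0025, 0.0005, 0, 1],
    [0.01, -0.0025, 0.0005, 0, 1],
    [0.02, -0.0025, 0.0005, 0, 1],
    [0.028, -0.0025, 0.0005, 0, 1],
    [0.032, -0.0025, 0.0005, 0, 1],
    [0.035, -0.0025, 0.0005, 0, 1],
    [0.036, -0.0025, 0.0005, 0, 1],
    [0.037, -0.0025, 0.0005, 0, 1],
    [0.037, -0.0025, 0.0005, 0, 1],
  ],
)

```text
clock: 5.95
position: [491.0, -325.8, 143.0]
ee_rot: [0.179, 1.563, -0.179]
ft_force: [-0.6, -0.6, -4.3]
width: 25.3
```

>>> carry_out(
  plan=[
    [0.0005, 0, 0, 0, 1],
    [0.001, 0, 0, 0, 1],
    [0.0015, 0, 0, 0, 1],
    [0.002, 0, 0, 0, 1],
    [0.002, 0, 0, 0, 1],
  ],
)

```text
clock: 6.37
position: [491.0, -325.8, 141.4]
ee_rot: [0.179, 1.563, -0.179]
ft_force: [-2.3, -0.2, 2.9]
width: 24.8
```

>>> carry_out(
  plan=[
    [0.0005, 0, 0, 0, 1],
    [0.0008, 0, 0, 0, 1],
    [0.0008, 0, 0, 0, 1],
  ],
)

```text
clock: 6.62
position: [491.1, -325.9, 141.3]
ee_rot: [0.178, 1.562, -0.18]
ft_force: [-4.6, 2.8, 15.9]
width: 25.5
```

```bash
python3 - <<'E'
from h import *
s=lidplane(np.array([490,-323]),122,150,("top","side"))
E
```

```text
top 1739 1481 tilt deg [-0.1  -0.66] z 134.2 (array([ 490.2, -320.8,   90.2]), np.float64(3.62))
side 1229 970 tilt deg [ 0.   -0.22] z 136.1 (array([ 489.1, -321.7,   93.8]), np.float64(1.16))
6.7167 [ 491.1 -325.9  141.3] [-4.   2.6 16.3] [0.6  1.14 0.02] 24.937981430972595
```

>>> carry_out(
  plan=[
    [0, 0, 0, 0, -1],
    [0, 0, 0, 0, -1],
    [0, 0, 0, 0, -1],
    [0, 0, 0, 0, -1],
    [0, 0, 0, 0, -1],
    [0, 0, 0, 0, -1],
    [-0.02, 0, 0, 0, -1],
    [-0.05, 0, 0, 0, -1],
    [-0.085, 0, 0, 0, -1],
    [-0.09, 0.02, -0.005, 0, -1],
    [-0.09, 0.06, -0.015, 0, -1],
    [-0.09, 0.1, -0.025, 0, -1],
  ],
)

```text
clock: 7.72
position: [488.8, -222.2, 230.4]
ee_rot: [0.18, 1.562, -0.181]
ft_force: [1.7, 1.5, 0.3]
width: 86.0
```

>>> carry_out(
  plan=[
    [0, 0.52, -0.132, 0, -1],
    [0, 0.52, -0.132, 0, -1],
    [0, 0.52, -0.132, 0, -1],
    [0, 0.52, -0.132, 0, -1],
    [0, 0.52, -0.132, 0, -1],
    [0, 0.52, -0.132, 0, -1],
    [0, 0.52, -0.132, 0, -1],
    [0, 0.52, -0.132, 0, -1],
    [0, 0.52, -0.132, 0, -1],
    [0, 0.52, -0.132, 0, -1],
    [0, 0.52, -0.132, 0, -1],
  ],
)

```text
clock: 8.63
position: [479.2, 237.7, 230.3]
ee_rot: [0.179, 1.563, -0.179]
ft_force: [1.4, -0.5, 1.0]
width: 85.3
```

```bash
python3 - <<'E'
from h import *
s=lidplane(np.array([490,-323]),122,150,("top","side"))
E
```

```text
top 2566 2194 tilt deg [ 0.03 -0.21] z 133.9 (array([ 489.5, -325.1,   92.7]), np.float64(0.65))
side 1241 986 tilt deg [-0.15 -0.32] z 136.0 (array([ 489.9, -320.9,   93.1]), np.float64(2.15))
8.7333 [477.9 242.4 229.8] [-0.  -1.9 -0.3] [-0.08 -0.   -0.02] 85.21498720930832
```

The lid is seated, level and centred to within 1 mm. Now I move over the bung.

>>> carry_out(
  plan=[
    [0, 0.035, -0.008, 0, -1],
    [0, 0.062, -0.014, 0, -1],
    [0, 0.069, -0.016, 0, -1],
    [0, 0.069, -0.016, 0, -1],
    [0, 0.069, -0.016, 0, -1],
  ],
)

```text
clock: 9.15
position: [479.7, 305.9, 229.9]
ee_rot: [0.178, 1.563, -0.179]
ft_force: [-0.7, -1.2, -0.6]
width: 85.6
```

```bash
python3 - <<'E'
from station import robot
import numpy as np
s=robot.get_state(); print(s["position"],s["q"].round(2))
d=np.array([478,313.5])-s["position"][:2]
print("tool y,z",d@[.226,.974],d@[.974,-.226])
E
```

```text
[479.66738288 305.90610925 229.91588552] [-0.55  0.67 -0.15  1.47  0.11  1.01  0.62]
tool y,z 7.019621057794608 -3.340250239164513
```

>>> carry_out(
  plan=[
    [0, 0.007, -0.0035, 0, -1],
    [0, 0.007, -0.0035, 0, -1],
    [0.02, 0.007, -0.0035, 0, -1],
    [0.04, 0.007, -0.0035, 0, -1],
    [0.055, 0.007, -0.0035, 0, -1],
    [0.063, 0.007, -0.0035, 0, -1],
    [0.063, 0.007, -0.0035, 0, -1],
    [0.063, 0.007, -0.0035, 0, -1],
  ],
  grip_force=60,
)

```text
clock: 9.82
position: [478.0, 313.9, 167.6]
ee_rot: [0.179, 1.563, -0.179]
ft_force: [-0.1, 0.6, 0.6]
width: 85.4
```

```bash
python3 - <<'E'
from station import robot
import cv2
s=robot.snapshot("side"); cv2.imwrite("pics/b1.png",cv2.resize(s["pixels"][180:340,210:450,::-1],(720,480),interpolation=2))
print(robot.get_state()["position"],robot.get_state()["ft_force"])
E
```

```text
[478.19687741 314.04158101 167.96548622] [-0.65152824  0.32831084  0.42671126]
```

View pics/b1.png

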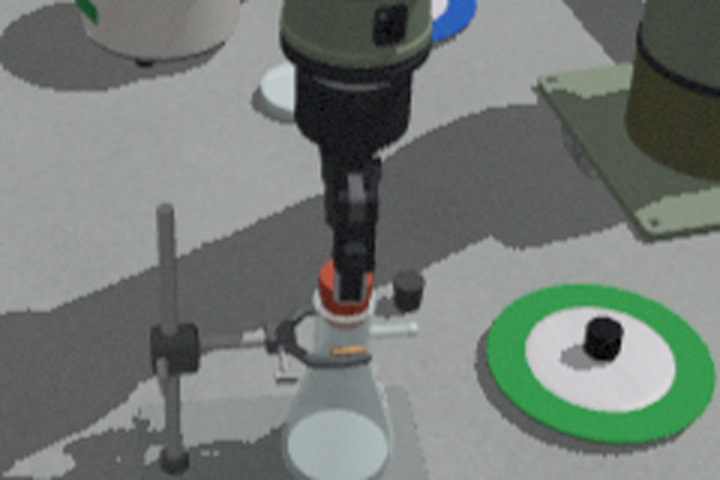

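The open fingers straddle the bung at about (345,285), and the gripper body is clear of the rod. Closing now.

>>> carry_out(
  plan=[
    [0, 0, 0, 0, 1],
    [0, 0, 0, 0, 1],
    [0, 0, 0, 0, 1],
    [0, 0, 0, 0, 1],
    [0, 0, 0, 0, 1],
    [0, 0, 0, 0, 1],
    [0, 0, 0, 0, 1],
  ],
  grip_force=60,
)

```text
clock: 10.45
position: [477.8, 314.0, 167.1]
ee_rot: [0.179, 1.563, -0.179]
ft_force: [0.1, -0.3, -1.6]
width: 0.5
```

```bash
python3 - <<'E'
from station import robot
import cv2,numpy as np
s=robot.snapshot("side"); cv2.imwrite("pics/b2.png",cv2.resize(s["pixels"][220:320,270:390,::-1],(720,600),interpolation=2))
t=robot.snapshot("top"); cv2.imwrite("pics/b2t.png",t["pixels"][:,:,::-1])
st=robot.get_state();print(st["position"],st["ft_force"],st["width"])
E
```

```text
[477.80609313 314.00782831 167.08874445] [-0.18351292 -0.10715646  0.60157421] -0.03461199683267847
```

View pics/b2.png

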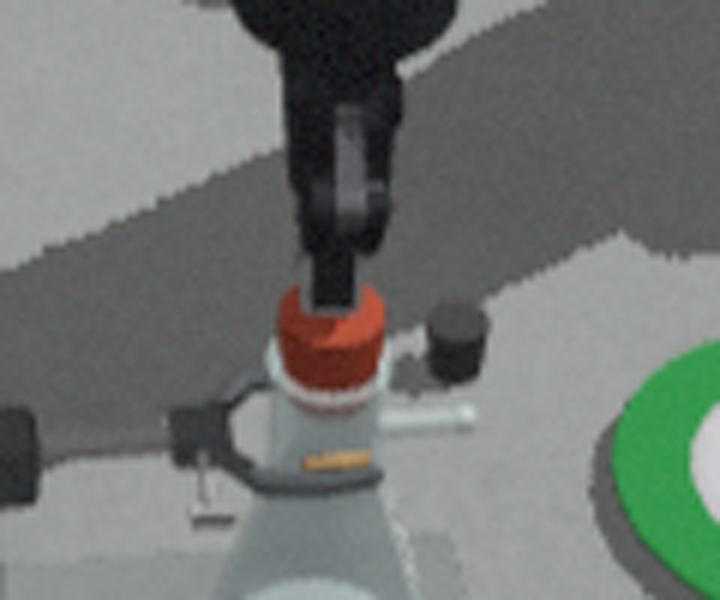

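The fingers shut just above the bung: the tips rest at about (330,300), level with its top face. So the real fingertips seem to sit about 20 mm higher than the reported TCP. I'll measure that.

```bash
python3 - <<'E'
from h import *
from station import robot
np.set_printoptions(suppress=True,precision=1)
s=robot.snapshot("side"); W=cloud(s); p=s["pixels"].astype(int)
m=(p.max(-1)<75)&near(W,(478,314),40,150,300)
m[:, :300]=0
P=W[m]; print(np.percentile(P[:,2],[0,1,3,10,50]))
for r in range(258,280,2): print(r,[(tuple(p[r,c]),W[r,c].round(0).tolist()) for c in(322,325,328)])
red=(p[...,0]>60)&(p[...,0]>1.7*p[...,1])&(p[...,0]>1.7*p[...,2])&near(W,(478,316),60,150,230)
P=W[red]; T=P[P[:,2]>185]; print(red.sum(),(T.max(0)+T.min(0))/2,np.percentile(P[:,2],[5,50,95]))
E
```

```text
[200.4 200.8 204.9 212.9 269. ]
258 [((np.int64(23), np.int64(15), np.int64(23)), [502.0, 368.0, 276.0]), ((np.int64(27), np.int64(27), np.int64(26)), [496.0, 367.0, 274.0]), ((np.int64(39), np.int64(44), np.int64(41)), [490.0, 367.0, 272.0])]
260 [((np.int64(20), np.int64(20), np.int64(20)), [497.0, 353.0, 257.0]), ((np.int64(23), np.int64(24), np.int64(31)), [492.0, 356.0, 259.0]), ((np.int64(23), np.int64(25), np.int64(27)), [486.0, 356.0, 258.0])]
262 [((np.int64(32), np.int64(32), np.int64(33)), [494.0, 342.0, 243.0]), ((np.int64(23), np.int64(25), np.int64(31)), [487.0, 342.0, 242.0]), ((np.int64(24), np.int64(23), np.int64(27)), [481.0, 344.0, 242.0])]
264 [((np.int64(41), np.int64(40), np.int64(40)), [487.0, 323.0, 220.0]), ((np.int64(24), np.int64(22), np.int64(25)), [481.0, 326.0, 222.0]), ((np.int64(31), np.int64(29), np.int64(31)), [476.0, 328.0, 223.0])]
266 [((np.int64(44), np.int64(43), np.int64(47)), [487.0, 324.0, 216.0]), ((np.int64(33), np.int64(32), np.int64(34)), [480.0, 322.0, 213.0]), ((np.int64(26), np.int64(27), np.int64(32)), [475.0, 327.0, 216.0])]
268 [((n
[... 616 characters left out ...]
20.0, 193.0])]
274 [((np.int64(115), np.int64(48), np.int64(36)), [485.0, 319.0, 189.0]), ((np.int64(112), np.int64(48), np.int64(38)), [479.0, 322.0, 191.0]), ((np.int64(182), np.int64(84), np.int64(59)), [474.0, 325.0, 192.0])]
276 [((np.int64(137), np.int64(57), np.int64(42)), [487.0, 326.0, 190.0]), ((np.int64(179), np.int64(80), np.int64(60)), [481.0, 327.0, 190.0]), ((np.int64(173), np.int64(75), np.int64(53)), [475.0, 329.0, 190.0])]
278 [((np.int64(90), np.int64(33), np.int64(22)), [488.0, 331.0, 189.0]), ((np.int64(97), np.int64(42), np.int64(32)), [482.0, 332.0, 189.0]), ((np.int64(96), np.int64(38), np.int64(27)), [476.0, 333.0, 188.0])]
202 [477.4 318.8 189.4] [172.8 188.6 191.8]
```

The side-view depth puts the shut tips at about z 194 with the TCP reading 167. The true tips are therefore 25–27 mm above the reported TCP, which also explains the lid grip on the knob's top edge. I'll reopen and go 22 mm lower.

>>> carry_out(
  plan=[
    [-0.005, 0, 0, 0, -1],
    [-0.005, 0, 0, 0, -1],
    [-0.005, 0, 0, 0, -1],
    [-0.005, 0, 0, 0, -1],
    [-0.005, 0, 0, 0, -1],
    [-0.005, 0, 0, 0, -1],
    [0.008, 0, 0, 0, -1],
    [0.018, 0, 0, 0, -1],
    [0.022, 0, 0, 0, -1],
    [0.022, 0, 0, 0, -1],
    [0.022, 0, 0, 0, -1],
  ],
)

```text
clock: 11.52
position: [477.8, 314.0, 145.1]
ee_rot: [0.179, 1.564, -0.179]
ft_force: [-1.0, -0.0, 0.9]
width: 85.5
```

>>> carry_out(
  plan=[
    [0, 0, 0, 0, 1],
    [0, 0, 0, 0, 1],
    [0, 0, 0, 0, 1],
    [0, 0, 0, 0, 1],
    [0, 0, 0, 0, 1],
    [0, 0, 0, 0, 1],
  ],
  grip_force=60,
)

```text
clock: 12.02
position: [477.9, 313.9, 145.5]
ee_rot: [0.179, 1.563, -0.179]
ft_force: [-1.4, -1.9, 6.1]
width: 35.4
```

```bash
python3 - <<'E'
from h import *
from station import robot
np.set_printoptions(suppress=True,precision=1)
s=robot.snapshot("side"); W=cloud(s); p=s["pixels"].astype(int)
cv2.imwrite("pics/b3.png",cv2.resize(s["pixels"][220:320,270:390,::-1],(720,600),interpolation=2))
for r in range(268,290,2): print(r,[(p[r,c].tolist(),W[r,c].round(0).tolist()) for c in(323,326)])
st=robot.get_state();print(st["position"],st["ft_force"],st["width"])
E
```

```text
268 [([26, 25, 27], [500.0, 369.0, 251.0]), ([23, 24, 30], [493.0, 369.0, 249.0])]
270 [([14, 18, 24], [499.0, 367.0, 244.0]), ([31, 34, 34], [493.0, 369.0, 244.0])]
272 [([28, 30, 33], [495.0, 356.0, 228.0]), ([31, 35, 37], [490.0, 359.0, 230.0])]
274 [([25, 23, 28], [495.0, 357.0, 224.0]), ([22, 21, 25], [490.0, 360.0, 226.0])]
276 [([19, 21, 24], [490.0, 342.0, 205.0]), ([29, 29, 32], [483.0, 341.0, 202.0])]
278 [([25, 27, 30], [489.0, 341.0, 199.0]), ([24, 25, 31], [483.0, 343.0, 199.0])]
280 [([24, 24, 28], [490.0, 344.0, 196.0]), ([21, 24, 24], [484.0, 345.0, 195.0])]
282 [([32, 28, 31], [489.0, 342.0, 188.0]), ([28, 25, 31], [482.0, 340.0, 185.0])]
284 [([55, 49, 50], [489.0, 342.0, 182.0]), ([55, 47, 46], [483.0, 345.0, 184.0])]
286 [([160, 155, 152], [485.0, 331.0, 167.0]), ([162, 157, 152], [479.0, 331.0, 165.0])]
288 [([100, 90, 85], [486.0, 334.0, 164.0]), ([101, 90, 85], [480.0, 337.0, 165.0])]
[478.  313.9 145.5] [-0.8 -1.9  6.8] 35.14680519348119
```

View pics/b3.png

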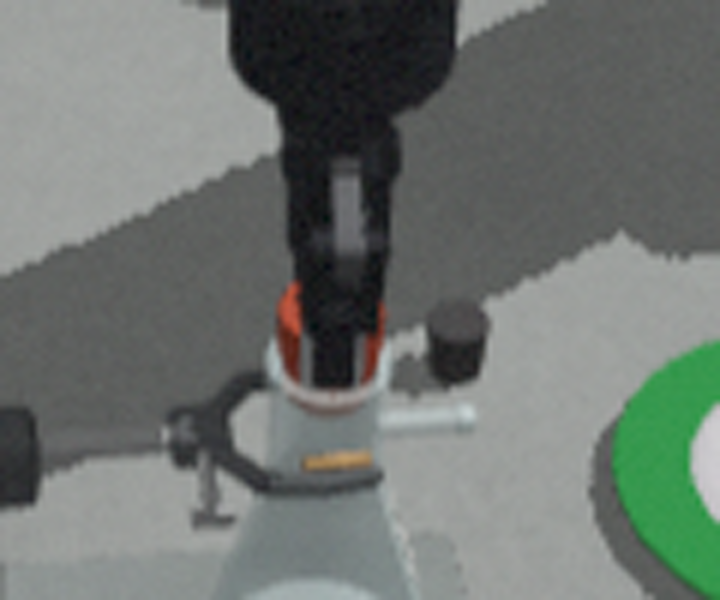

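A solid grip at last: width 35 mm, with the pads on the grip section at about (335,360) just above the rim. Now a gentle trial swing along tool z with a slight lift.

>>> carry_out(
  plan=[
    [-0.001, 0, 0.001, 0, 1],
    [-0.001, 0, 0.002, 0, 1],
    [-0.001, 0, 0.003, 0, 1],
    [-0.001, 0, 0.003, 0, 1],
  ],
)

```text
clock: 12.4
position: [480.0, 313.8, 146.0]
ee_rot: [0.179, 1.565, -0.178]
ft_force: [-5.9, 2.0, 2.1]
width: 35.3
```

>>> carry_out(
  plan=[
    [-0.001, 0, -0.002, 0, 1],
    [-0.001, 0, -0.004, 0, 1],
    [-0.001, 0, -0.006, 0, 1],
    [-0.001, 0, -0.006, 0, 1],
  ],
)

```text
clock: 12.73
position: [475.9, 314.1, 146.6]
ee_rot: [0.179, 1.562, -0.18]
ft_force: [8.3, -0.1, -14.9]
width: 35.2
```

>>> carry_out(
  plan=[
    [0, 0, 0.003, 0, 1],
    [0, 0, 0.007, 0, 1],
    [0, 0, 0.007, 0, 1],
    [-0.0005, 0, 0.003, 0, 1],
    [-0.0005, 0, -0.001, 0, 1],
    [-0.0005, 0, -0.001, 0, 1],
    [-0.001, 0, 0.003, 0, 1],
    [-0.001, 0, 0.007, 0, 1],
    [-0.001, 0, 0.007, 0, 1],
    [-0.0015, 0, 0.003, 0, 1],
    [-0.0015, 0, -0.001, 0, 1],
    [-0.0015, 0, -0.001, 0, 1],
  ],
)

```text
clock: 13.73
position: [474.9, 314.2, 147.9]
ee_rot: [0.178, 1.562, -0.18]
ft_force: [9.7, 2.1, -24.8]
width: 35.0
```

Fz is close to the 25 N slip limit, so I'll ease off 0.8 mm and swing wider.

>>> carry_out(
  plan=[
    [0.0008, 0, 0, 0, 1],
    [0.0008, 0, 0.005, 0, 1],
    [0.0008, 0, 0.0095, 0, 1],
    [0.0008, 0, 0.0095, 0, 1],
    [0.0008, 0, 0.004, 0, 1],
    [0.0008, 0, -0.0015, 0, 1],
    [0.0008, 0, -0.0015, 0, 1],
  ],
)

```text
clock: 14.32
position: [474.3, 315.0, 147.9]
ee_rot: [0.18, 1.559, -0.179]
ft_force: [13.2, 2.1, -18.8]
width: 34.9
```

>>> carry_out(
  plan=[
    [0, 0, 0.005, 0, 1],
    [0, 0, 0.011, 0, 1],
    [0, 0, 0.011, 0, 1],
  ],
)

```text
clock: 14.57
position: [481.0, 313.8, 147.4]
ee_rot: [0.178, 1.569, -0.178]
ft_force: [-14.9, 6.9, -6.4]
width: 34.6
```

```bash
cat > rim.py <<'E'
# flask-rim / hose-arm height and bung view from the side camera
from h import *
from station import robot
import sys
np.set_printoptions(suppress=True,precision=1)
s=robot.snapshot("side"); W=cloud(s); p=s["pixels"].astype(int)
cv2.imwrite("pics/%s.png"%sys.argv[1],cv2.resize(s["pixels"][220:320,270:390,::-1],(720,600),interpolation=2))
a=np.load("s_side.npz")["pixels"].astype(np.float32)[...,1]; b=p[...,1].astype(np.float32)
# vertical shift of hose-arm end patch against the start picture
T=a[284:296,332:350]; M=cv2.matchTemplate(b[278:302,328:354],T,cv2.TM_CCOEFF_NORMED); _,v,_,l=cv2.minMaxLoc(M); print("arm match dx,dy px",l[0]-4,l[1]-6,round(v,3), M[max(l[1]-1,0):l[1]+2,l[0]])
red=(p[...,0]>60)&(p[...,0]>1.7*p[...,1])&(p[...,0]>1.7*p[...,2])&near(W,(478,316),60,140,260)
v,u=np.nonzero(red); print("red rows",v.min(),v.max(),"cols",u.min(),u.max(),len(v))
L=red&(np.mgrid[:420,:560][1]<321)
P=W[red]; print("red z",np.percentile(P[:,2],[2,10,50,90,98]))
st=robot.get_state();print(st["clock"],st["position"],st["ft_force"],st["ft_torque"],st["width"])
E
python3 rim.py r1
```

```text
arm match dx,dy px 0 -1 0.646 [0.5 0.6 0.6]
red rows 267 283 cols 315 332 57
red z [169.9 177.1 188.7 194.2 226.3]
14.6167 [481.  313.9 147.4] [-14.2   7.6  -7.2] [1.7 3.3 0. ] 35.164490534612334
```

>>> carry_out(
  plan=[
    [-0.0003, 0, -0.0055, 0, 1],
    [-0.0003, 0, -0.011, 0, 1],
    [-0.0003, 0, -0.011, 0, 1],
    [-0.0006, 0, -0.0055, 0, 1],
    [-0.0006, 0, 0, 0, 1],
    [-0.0006, 0, 0, 0, 1],
    [-0.0009, 0, -0.0055, 0, 1],
    [-0.0009, 0, -0.011, 0, 1],
    [-0.0009, 0, -0.011, 0, 1],
    [-0.0012, 0, -0.0055, 0, 1],
    [-0.0012, 0, 0, 0, 1],
    [-0.0012, 0, 0, 0, 1],
  ],
)

```text
clock: 15.62
position: [481.4, 313.7, 148.4]
ee_rot: [0.178, 1.568, -0.178]
ft_force: [-11.4, 8.7, -16.0]
width: 35.1
```

>>> carry_out(
  plan=[
    [-0.0003, 0, -0.0055, 0, 1],
    [-0.0003, 0, -0.011, 0, 1],
    [-0.0003, 0, -0.011, 0, 1],
  ],
)

```text
clock: 15.87
position: [474.2, 314.9, 149.3]
ee_rot: [0.18, 1.56, -0.179]
ft_force: [12.0, 3.4, -23.1]
width: 35.0
```

>>> carry_out(
  plan=[
    [0, 0, 0.006, 0, 1],
    [0, 0, 0.012, 0, 1],
    [0, 0, 0.012, 0, 1],
    [0, 0, 0.006, 0, 1],
    [0, 0, -0.001, 0, 1],
    [0, 0, -0.001, 0, 1],
    [0, 0, 0.006, 0, 1],
    [0, 0, 0.012, 0, 1],
    [0, 0, 0.012, 0, 1],
    [0, 0, 0.006, 0, 1],
    [0, 0, -0.001, 0, 1],
    [0, 0, -0.001, 0, 1],
  ],
)

```text
clock: 16.87
position: [473.7, 315.3, 149.9]
ee_rot: [0.18, 1.559, -0.178]
ft_force: [12.8, 2.2, -13.7]
width: 35.0
```

```bash
python3 rim.py r2
```

```text
arm match dx,dy px 0 -1 0.642 [0.5 0.6 0.6]
red rows 266 284 cols 318 335 67
red z [169.4 175.9 191.1 204.7 228.4]
16.9167 [473.7 315.3 149.9] [ 12.2   2.1 -12. ] [ 0.4 -2.9 -0. ] 35.51425110810028
```

View pics/r2.png

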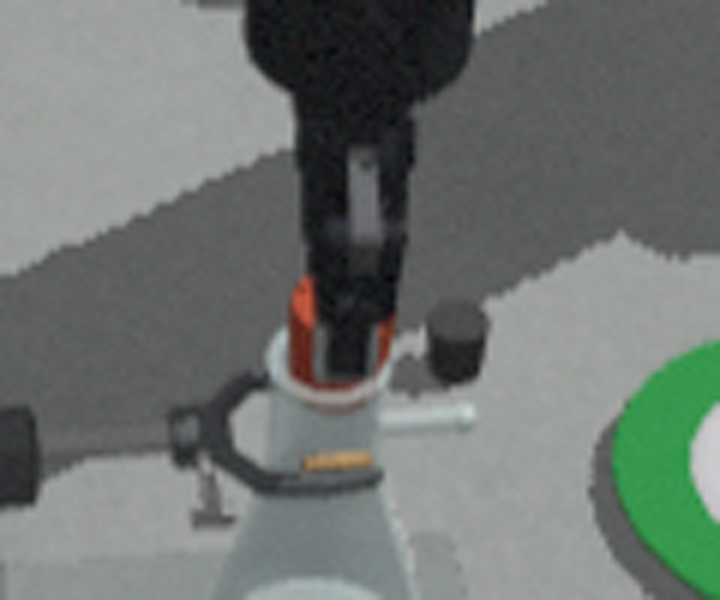

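The flask's rim, arm and clamp are unmoved since b3. The bung leans, and Fz eased from -23 to -13 N, so it's climbing. I'll continue with a wider swing.

>>> carry_out(
  plan=[
    [-0.0004, 0, 0.007, 0, 1],
    [-0.0004, 0, 0.014, 0, 1],
    [-0.0004, 0, 0.014, 0, 1],
    [-0.0008, 0, 0.006, 0, 1],
    [-0.0008, 0, -0.001, 0, 1],
    [-0.0008, 0, -0.001, 0, 1],
    [-0.0012, 0, 0.007, 0, 1],
    [-0.0012, 0, 0.014, 0, 1],
    [-0.0012, 0, 0.014, 0, 1],
    [-0.0014, 0, 0.006, 0, 1],
    [-0.0014, 0, -0.001, 0, 1],
    [-0.0014, 0, -0.001, 0, 1],
  ],
)

```text
clock: 17.92
position: [473.2, 315.4, 151.3]
ee_rot: [0.181, 1.557, -0.178]
ft_force: [18.6, 3.0, -16.9]
width: 34.6
```

>>> carry_out(
  plan=[
    [-0.0003, 0, 0.008, 0, 1],
    [-0.0003, 0, 0.015, 0, 1],
    [-0.0003, 0, 0.015, 0, 1],
    [-0.0007, 0, 0.007, 0, 1],
    [-0.0007, 0, 0, 0, 1],
    [-0.0007, 0, 0, 0, 1],
    [-0.0012, 0, 0.008, 0, 1],
    [-0.0012, 0, 0.015, 0, 1],
    [-0.0012, 0, 0.015, 0, 1],
    [-0.0016, 0, 0.007, 0, 1],
    [-0.0016, 0, 0, 0, 1],
    [-0.0016, 0, 0, 0, 1],
  ],
)

```text
clock: 18.92
position: [472.6, 315.6, 152.8]
ee_rot: [0.181, 1.559, -0.178]
ft_force: [13.5, 2.7, -13.9]
width: 34.6
```

>>> carry_out(
  plan=[
    [-0.0004, 0, 0.008, 0, 1],
    [-0.0004, 0, 0.015, 0, 1],
    [-0.0004, 0, 0.015, 0, 1],
    [-0.0009, 0, 0.007, 0, 1],
    [-0.0009, 0, 0, 0, 1],
    [-0.0009, 0, 0, 0, 1],
    [-0.0014, 0, 0.008, 0, 1],
    [-0.0014, 0, 0.015, 0, 1],
    [-0.0014, 0, 0.015, 0, 1],
    [-0.0018, 0, 0.007, 0, 1],
    [-0.0018, 0, 0, 0, 1],
    [-0.0018, 0, 0, 0, 1],
  ],
)

```text
clock: 19.92
position: [472.8, 315.1, 154.5]
ee_rot: [0.18, 1.559, -0.179]
ft_force: [15.2, 2.3, -15.9]
width: 34.7
```

>>> carry_out(
  plan=[
    [-0.0004, 0, 0.008, 0, 1],
    [-0.0004, 0, 0.015, 0, 1],
    [-0.0004, 0, 0.015, 0, 1],
    [-0.0009, 0, 0.007, 0, 1],
    [-0.0009, 0, 0, 0, 1],
    [-0.0009, 0, 0, 0, 1],
    [-0.0014, 0, 0.008, 0, 1],
    [-0.0014, 0, 0.015, 0, 1],
    [-0.0014, 0, 0.015, 0, 1],
    [-0.0018, 0, 0.007, 0, 1],
    [-0.0018, 0, 0, 0, 1],
    [-0.0018, 0, 0, 0, 1],
  ],
)

```text
clock: 20.92
position: [472.1, 315.1, 156.1]
ee_rot: [0.18, 1.56, -0.179]
ft_force: [11.4, 1.9, -20.7]
width: 34.5
```

>>> carry_out(
  plan=[
    [-0.0004, 0, 0.008, 0, 1],
    [-0.0004, 0, 0.015, 0, 1],
    [-0.0004, 0, 0.015, 0, 1],
    [-0.0009, 0, 0.007, 0, 1],
    [-0.0009, 0, 0, 0, 1],
    [-0.0009, 0, 0, 0, 1],
    [-0.0014, 0, 0.008, 0, 1],
    [-0.0014, 0, 0.015, 0, 1],
    [-0.0014, 0, 0.015, 0, 1],
    [-0.0018, 0, 0.007, 0, 1],
    [-0.0018, 0, 0, 0, 1],
    [-0.0018, 0, 0, 0, 1],
  ],
)

```text
clock: 21.92
position: [472.8, 315.0, 158.3]
ee_rot: [0.18, 1.558, -0.179]
ft_force: [13.2, 0.5, -14.3]
width: 34.3
```

```bash
python3 rim.py r3
```

```text
arm match dx,dy px 0 -1 0.649 [0.5 0.6 0.6]
red rows 265 284 cols 319 336 115
red z [168.3 170.  182.6 195.1 221.3]
21.9667 [472.9 315.  158.2] [ 13.2   1.  -12.8] [ 0.1 -3.  -0. ] 34.0578056175017
```

View pics/r3.png

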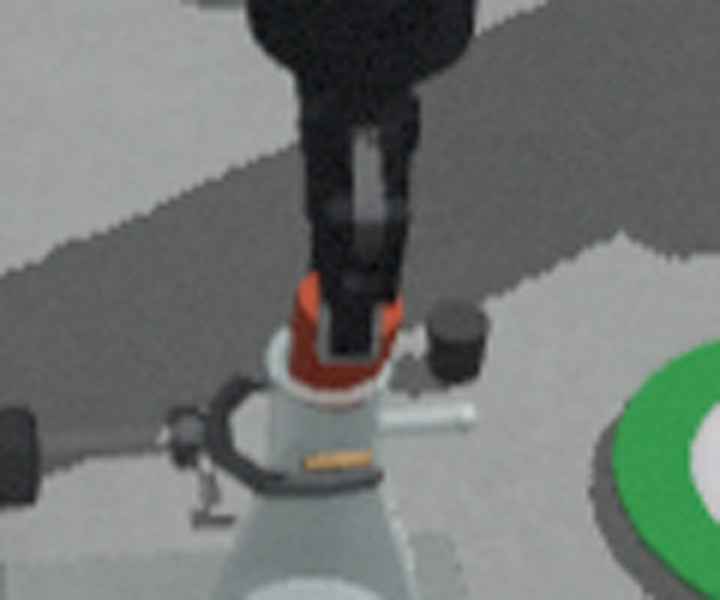

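The flask still stands where it was. But the fingertips rose about 11 mm while the bung rose only about 5–6 mm, so the pads are creeping up the bung. I'll regrip lower with more force.

>>> carry_out(
  plan=[
    [0.001, 0, 0.004, 0, 1],
    [0.0015, 0, 0.0075, 0, 1],
    [0.0015, 0, 0.0075, 0, -0.2],
    [0.0015, 0, 0.0075, 0, -0.2],
    [0.0015, 0, 0.0075, 0, -0.2],
    [0.007, 0, 0.0075, 0, -0.2],
    [0.012, 0, 0.0075, 0, -0.2],
    [0.012, 0, 0.0075, 0, -0.2],
  ],
)

```text
clock: 22.63
position: [477.4, 313.7, 144.5]
ee_rot: [0.178, 1.564, -0.18]
ft_force: [-1.1, 0.2, -0.1]
width: 51.0
```

>>> carry_out(
  plan=[
    [0, 0, 0, 0, 1],
    [0, 0, 0, 0, 1],
    [0, 0, 0, 0, 1],
    [0, 0, 0, 0, 1],
    [0, 0, 0, 0, 1],
  ],
  grip_force=110,
)

```text
clock: 23.05
position: [477.8, 314.2, 145.9]
ee_rot: [0.179, 1.563, -0.179]
ft_force: [-1.9, 0.9, 3.8]
width: 34.4
```

```bash
python3 rim.py r4
```

```text
arm match dx,dy px 0 -1 0.644 [0.5 0.6 0.6]
red rows 266 282 cols 316 333 64
red z [173.2 178.7 190.8 217.5 227.1]
23.1 [477.8 314.1 145.9] [-2.1  0.9  5.4] [0.1 0.5 0. ] 34.05407173761848
```

>>> carry_out(
  plan=[
    [-0.001, 0, 0.003, 0, 1],
    [-0.0015, 0, 0.006, 0, 1],
    [-0.0015, 0, 0.006, 0, 1],
    [-0.002, 0, 0, 0, 1],
    [-0.002, 0, -0.006, 0, 1],
    [-0.002, 0, -0.006, 0, 1],
    [-0.0025, 0, 0, 0, 1],
    [-0.0025, 0, 0.007, 0, 1],
    [-0.0025, 0, 0.007, 0, 1],
    [-0.0027, 0, 0, 0, 1],
    [-0.0027, 0, -0.007, 0, 1],
    [-0.0027, 0, -0.007, 0, 1],
  ],
)

```text
clock: 24.1
position: [473.2, 314.9, 147.8]
ee_rot: [0.179, 1.559, -0.179]
ft_force: [17.2, 3.1, -26.3]
width: 34.4
```

>>> carry_out(
  plan=[
    [0.0005, 0, 0.007, 0, 1],
    [0.0005, 0, 0.0145, 0, 1],
    [0.0005, 0, 0.0145, 0, 1],
    [0.0005, 0, 0.007, 0, 1],
    [0.0005, 0, -0.0005, 0, 1],
    [0.0005, 0, -0.0005, 0, 1],
    [0.0003, 0, 0.007, 0, 1],
    [0.0003, 0, 0.0145, 0, 1],
    [0.0003, 0, 0.0145, 0, 1],
    [0, 0, 0.007, 0, 1],
    [0, 0, -0.0005, 0, 1],
    [0, 0, -0.0005, 0, 1],
  ],
)

```text
clock: 25.1
position: [473.1, 315.0, 148.3]
ee_rot: [0.18, 1.558, -0.179]
ft_force: [17.9, 3.0, -25.4]
width: 34.1
```

>>> carry_out(
  plan=[
    [0, 0, 0.008, 0, 1],
    [0, 0, 0.017, 0, 1],
    [0, 0, 0.017, 0, 1],
    [0, 0, 0.008, 0, 1],
    [0, 0, -0.001, 0, 1],
    [0, 0, -0.001, 0, 1],
    [0, 0, 0.008, 0, 1],
    [0, 0, 0.017, 0, 1],
    [0, 0, 0.017, 0, 1],
  ],
)

```text
clock: 25.85
position: [484.2, 313.5, 147.9]
ee_rot: [0.178, 1.571, -0.177]
ft_force: [-21.8, 10.5, -1.2]
width: 33.9
```

>>> carry_out(
  plan=[
    [0, 0, -0.009, 0, 1],
    [0, 0, -0.018, 0, 1],
    [0, 0, -0.018, 0, 1],
  ],
)

```text
clock: 26.1
position: [472.7, 315.6, 149.1]
ee_rot: [0.181, 1.557, -0.178]
ft_force: [18.9, 2.3, -14.6]
width: 33.6
```

```bash
python3 rim.py r5
```

```text
arm match dx,dy px 0 -1 0.646 [0.5 0.6 0.5]
red rows 265 283 cols 319 336 78
red z [167.9 171.7 191.6 220.5 228.5]
26.15 [472.8 315.6 149. ] [ 18.1   1.4 -11.1] [ 0.5 -4.  -0. ] 33.689087704906385
```

>>> carry_out(
  plan=[
    [-0.0005, 0, 0.009, 0, 1],
    [-0.0008, 0, 0.0175, 0, 1],
    [-0.0008, 0, 0.0175, 0, 1],
    [-0.001, 0, 0.009, 0, 1],
    [-0.001, 0, 0, 0, 1],
    [-0.001, 0, 0, 0, 1],
    [-0.0016, 0, 0.009, 0, 1],
    [-0.0018, 0, 0.0175, 0, 1],
    [-0.0018, 0, 0.0175, 0, 1],
    [-0.002, 0, 0.009, 0, 1],
    [-0.002, 0, 0, 0, 1],
    [-0.002, 0, 0, 0, 1],
  ],
)

```text
clock: 27.15
position: [470.7, 316.0, 150.9]
ee_rot: [0.18, 1.561, -0.178]
ft_force: [6.0, 3.4, -8.7]
width: 33.5
```

>>> carry_out(
  plan=[
    [-0.0005, 0, 0.009, 0, 1],
    [-0.0005, 0, 0.0175, 0, 1],
    [-0.0005, 0, 0.0175, 0, 1],
    [-0.001, 0, 0.009, 0, 1],
    [-0.001, 0, 0, 0, 1],
    [-0.001, 0, 0, 0, 1],
    [-0.0014, 0, 0.009, 0, 1],
    [-0.0014, 0, 0.0175, 0, 1],
    [-0.0014, 0, 0.0175, 0, 1],
    [-0.0018, 0, 0.009, 0, 1],
    [-0.0018, 0, 0, 0, 1],
    [-0.0018, 0, 0, 0, 1],
  ],
)

```text
clock: 28.15
position: [472.3, 315.3, 153.2]
ee_rot: [0.181, 1.558, -0.179]
ft_force: [14.3, 0.1, -5.1]
width: 33.7
```

```bash
python3 rim.py r6
```

```text
arm match dx,dy px 0 -1 0.653 [0.5 0.7 0.5]
red rows 265 284 cols 319 336 94
red z [167.6 170.7 189.2 217.8 234.5]
28.2 [472.3 315.3 153.2] [13.  -0.5 -1.8] [-0.2 -2.9 -0. ] 33.498148607484985
```

>>> carry_out(
  plan=[
    [-0.001, 0, 0.009, 0, 1],
    [-0.001, 0, 0.0175, 0, 1],
    [-0.001, 0, 0.0175, 0, 1],
    [-0.002, 0, 0.009, 0, 1],
    [-0.002, 0, 0, 0, 1],
    [-0.002, 0, 0, 0, 1],
    [-0.0028, 0, 0.009, 0, 1],
    [-0.0028, 0, 0.0175, 0, 1],
    [-0.0028, 0, 0.0175, 0, 1],
    [-0.0035, 0, 0.009, 0, 1],
    [-0.0035, 0, 0, 0, 1],
    [-0.0035, 0, 0, 0, 1],
  ],
)

```text
clock: 29.2
position: [471.4, 315.8, 156.5]
ee_rot: [0.18, 1.559, -0.178]
ft_force: [10.2, 2.0, -6.7]
width: 33.4
```

```bash
python3 rim.py r7; python3 - <<'E'
import cv2
cv2.imwrite("pics/r47.png",cv2.hconcat([cv2.resize(cv2.imread("pics/%s.png"%n)[200:500,150:550],(400,300)) for n in("r4","r7")]))
E
```

```text
arm match dx,dy px 0 -1 0.651 [0.5 0.7 0.5]
red rows 264 284 cols 319 337 106
red z [168.9 171.1 187.8 200.1 230. ]
29.25 [471.4 315.8 156.4] [ 9.9  1.4 -4.2] [ 0.4 -2.2 -0. ] 33.43833326350419
```

View pics/r47.png

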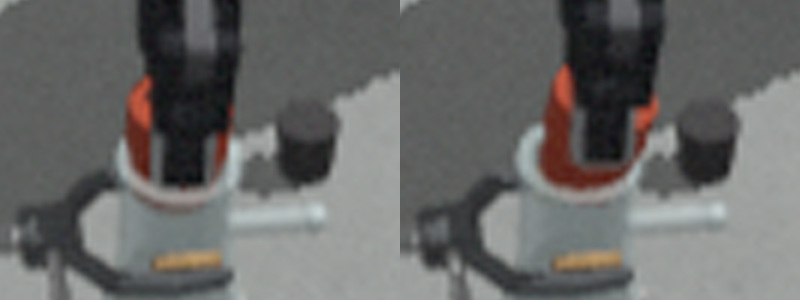

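View 12 of 12, r4 beside r7: the flask hasn't moved and the bung stands higher, with its top edge at about (565,65) against (150,78) before. From here I check by numbers only. I'll centre the bung and fit its height.

>>> carry_out(
  plan=[
    [0, 0, 0.005, 0, 1],
    [0, 0, 0.009, 0, 1],
    [0, 0, 0.009, 0, 1],
  ],
)

```text
clock: 29.5
position: [477.7, 313.8, 155.6]
ee_rot: [0.178, 1.566, -0.179]
ft_force: [-5.9, 2.7, -3.7]
width: 33.0
```

```bash
cat > bz.py <<'E'
# bung climb: compare the red mask with projected bung models (height h above start, lean a along world ~x)
from h import *
from station import robot
from scipy.spatial.transform import Rotation as Ro
np.set_printoptions(suppress=True,precision=2)
def red_mask(s):
    p=s["pixels"].astype(int); W=cloud(s)
    return (p[...,0]>60)&(p[...,0]>1.8*p[...,1])&(p[...,0]>1.8*p[...,2])&near(W,(478,316),45,140,225)
def model(s,x,y,h,a):
    t=np.linspace(0,2*np.pi,60); L=[]
    for z,r in((20,18.75),(41,18.75)): L.append(np.c_[r*np.cos(t),r*np.sin(t),0*t+z])
    C=Ro.from_rotvec(a*np.array([.226,.974,0])).apply(np.concatenate(L)-[0,0,30])+[x,y,178+h]
    c=C@s["R"].T+s["t"]; uv=c@s["mtx"].T; uv=uv[:,:2]/uv[:,2:]
    return cv2.convexHull(uv.astype(np.float32))
def fit(s):
    m=red_mask(s); v,u=np.nonzero(m); best=[]
    dark=(s["pixels"].max(-1)<90)
    for h in np.arange(-2,26,1.):
      for a in np.arange(-.2,.21,.05):
        for dx in(-6,-3,0,3,6):
          H=model(s,478+dx,315,h,a); M=np.zeros((420*4,560*4),np.uint8)
          cv2.fillConvexPoly(M,((H*4+2)).astype(np.int32),1); M=cv2.resize(M*255,(560,420),interpolation=cv2.INTER_AREA)>127
          best.append(((m&~M).sum()+(M&~m&~dark).sum(),h,round(a,2),dx))
    best.sort(); return best[:6],m.sum()
if __name__=="__main__":
    print("start",fit(dict(np.load("s_side.npz"))))
    s=robot.snapshot("side"); print("now",fit(s))
    W=cloud(s); m=red_mask(s); print("top-face z",[np.percentile(W[m][:,2],q).round(1) for q in(50,75,90)])
    st=robot.get_state();print(st["clock"],st["position"],st["ft_force"],st["ft_torque"],st["width"])
E
python3 bz.py
```

```text
start ([(np.int64(33), np.float64(3.0), np.float64(0.05), -3), (np.int64(34), np.float64(3.0), np.float64(0.1), -3), (np.int64(34), np.float64(4.0), np.float64(0.05), -3), (np.int64(35), np.float64(3.0), np.float64(-0.0), -3), (np.int64(35), np.float64(3.0), np.float64(0.15), -3), (np.int64(35), np.float64(3.0), np.float64(0.2), -3)], np.int64(260))
now ([(np.int64(53), np.float64(7.0), np.float64(0.05), 0), (np.int64(54), np.float64(6.0), np.float64(-0.1), 0), (np.int64(54), np.float64(7.0), np.float64(-0.0), 0), (np.int64(54), np.float64(7.0), np.float64(0.1), 0), (np.int64(56), np.float64(6.0), np.float64(-0.0), 0), (np.int64(56), np.float64(7.0), np.float64(-0.1), 0)], np.int64(88))
top-face z [np.float64(186.7), np.float64(194.4), np.float64(197.0)]
29.55 [477.61 313.91 155.61] [-6.34  3.07 -4.23] [ 0.69  1.62 -0.01] 33.32988907882046
```

The climb so far is about 4–6 mm, and the pads have crept up again. I'll regrip 7 mm lower at 120 N and pull more on the +z side, where the load was low.

>>> carry_out(
  plan=[
    [0.0005, 0, 0, 0, -0.2],
    [0.0005, 0, 0, 0, -0.2],
    [0.0005, 0, 0, 0, -0.2],
    [0.005, 0, 0, 0, -0.2],
    [0.0085, 0, 0, 0, -0.2],
    [0.0085, 0, 0, 0, -0.2],
    [0.0085, 0, 0, 0, 1],
    [0.0085, 0, 0, 0, 1],
    [0.0085, 0, 0, 0, 1],
    [0.0085, 0, 0, 0, 1],
  ],
  grip_force=120,
)

```text
clock: 30.38
position: [478.4, 314.0, 147.5]
ee_rot: [0.179, 1.563, -0.179]
ft_force: [-1.1, -0.7, 4.5]
width: 34.1
```

>>> carry_out(
  plan=[
    [-0.001, 0, -0.004, 0, 1],
    [-0.001, 0, -0.008, 0, 1],
    [-0.001, 0, -0.008, 0, 1],
    [-0.002, 0, 0, 0, 1],
    [-0.0025, 0, 0.008, 0, 1],
    [-0.0025, 0, 0.008, 0, 1],
    [-0.002, 0, 0, 0, 1],
    [-0.002, 0, -0.008, 0, 1],
    [-0.002, 0, -0.008, 0, 1],
    [-0.0028, 0, 0, 0, 1],
    [-0.0032, 0, 0.008, 0, 1],
    [-0.0032, 0, 0.008, 0, 1],
  ],
)

```text
clock: 31.38
position: [481.8, 313.4, 149.7]
ee_rot: [0.176, 1.573, -0.178]
ft_force: [-26.5, 5.4, 2.6]
width: 33.8
```

>>> carry_out(
  plan=[
    [0.0005, 0, -0.008, 0, 1],
    [0.0005, 0, -0.016, 0, 1],
    [0.0005, 0, -0.016, 0, 1],
  ],
)

```text
clock: 31.63
position: [471.0, 315.5, 149.9]
ee_rot: [0.179, 1.561, -0.179]
ft_force: [7.5, 0.4, -10.2]
width: 33.7
```

>>> carry_out(
  plan=[
    [-0.001, 0, 0.008, 0, 1],
    [-0.0018, 0, 0.016, 0, 1],
    [-0.0018, 0, 0.016, 0, 1],
  ],
)

```text
clock: 31.88
position: [484.8, 312.5, 151.2]
ee_rot: [0.178, 1.567, -0.179]
ft_force: [-8.9, 2.9, -1.7]
width: 34.0
```

>>> carry_out(
  plan=[
    [0.0005, 0, -0.008, 0, 1],
    [0, 0, -0.016, 0, 1],
    [0, 0, -0.016, 0, 1],
    [-0.001, 0, -0.008, 0, 1],
    [-0.002, 0, 0, 0, 1],
    [-0.002, 0, 0, 0, 1],
    [-0.0015, 0, -0.008, 0, 1],
    [-0.0015, 0, -0.016, 0, 1],
    [-0.0015, 0, -0.016, 0, 1],
  ],
)

```text
clock: 32.63
position: [471.6, 314.3, 153.2]
ee_rot: [0.178, 1.56, -0.181]
ft_force: [9.9, -4.9, -9.4]
width: 33.6
```

>>> carry_out(
  plan=[
    [-0.0008, 0, 0.008, 0, 1],
    [-0.0018, 0, 0.016, 0, 1],
    [-0.0018, 0, 0.016, 0, 1],
  ],
)

```text
clock: 32.88
position: [484.0, 312.1, 154.1]
ee_rot: [0.177, 1.569, -0.18]
ft_force: [-15.2, 2.2, -7.8]
width: 34.1
```

```bash
python3 bz.py | tail -3
```

```text
now ([(np.int64(64), np.float64(19.0), np.float64(0.2), 6), (np.int64(64), np.float64(22.0), np.float64(-0.1), 6), (np.int64(65), np.float64(17.0), np.float64(-0.2), 6), (np.int64(65), np.float64(19.0), np.float64(0.1), 6), (np.int64(65), np.float64(19.0), np.float64(0.15), 6), (np.int64(65), np.float64(20.0), np.float64(-0.15), 6)], np.int64(72))
top-face z [np.float64(192.0), np.float64(197.8), np.float64(199.0)]
32.9333 [483.8  312.21 154.1 ] [-12.9    2.2   -8.36] [0.43 3.21 0.  ] 33.62983640283544
```

>>> carry_out(
  plan=[
    [0.0003, 0, -0.008, 0, 1],
    [0, 0, -0.016, 0, 1],
    [0, 0, -0.016, 0, 1],
    [-0.001, 0, -0.008, 0, 1],
    [-0.0018, 0, 0, 0, 1],
    [-0.0018, 0, 0, 0, 1],
    [-0.0013, 0, -0.008, 0, 1],
    [-0.0013, 0, -0.016, 0, 1],
    [-0.0013, 0, -0.016, 0, 1],
    [-0.002, 0, -0.008, 0, 1],
    [-0.003, 0, 0, 0, 1],
    [-0.003, 0, 0, 0, 1],
  ],
)

```text
clock: 33.93
position: [484.6, 312.4, 157.5]
ee_rot: [0.178, 1.568, -0.179]
ft_force: [-12.7, 2.9, -11.0]
width: 33.6
```

>>> carry_out(
  plan=[
    [0.0005, 0, -0.008, 0, 1],
    [0.0002, 0, -0.016, 0, 1],
    [0.0002, 0, -0.016, 0, 1],
    [0, 0, -0.008, 0, 1],
    [0, 0, -0.008, 0, 1],
  ],
)

```text
clock: 34.35
position: [478.6, 313.7, 157.9]
ee_rot: [0.179, 1.564, -0.179]
ft_force: [-0.2, -2.5, -13.2]
width: 33.9
```

```bash
python3 bz.py | tail -3
```

```text
now ([(np.int64(66), np.float64(7.0), np.float64(0.05), 0), (np.int64(67), np.float64(7.0), np.float64(-0.0), 0), (np.int64(68), np.float64(7.0), np.float64(0.1), 0), (np.int64(69), np.float64(7.0), np.float64(-0.2), 3), (np.int64(70), np.float64(6.0), np.float64(-0.0), 0), (np.int64(70), np.float64(7.0), np.float64(-0.15), 3)], np.int64(98))
top-face z [np.float64(188.1), np.float64(200.1), np.float64(201.8)]
34.4 [478.59 313.56 157.77] [  1.1   -1.15 -10.7 ] [-0.17  0.12 -0.02] 33.449629808124385
```

The top face is now at about z 200–202 (about 190 at the start), so only 1–2 mm of squeeze remain.

>>> carry_out(
  plan=[
    [0, 0, 0.008, 0, 1],
    [-0.001, 0, 0.008, 0, 1],
    [-0.0005, 0, 0, 0, 1],
    [-0.0005, 0, -0.008, 0, 1],
    [-0.0005, 0, -0.008, 0, 1],
    [-0.0015, 0, 0, 0, 1],
    [-0.002, 0, 0.008, 0, 1],
    [-0.002, 0, 0.008, 0, 1],
    [-0.0015, 0, 0, 0, 1],
    [-0.0015, 0, -0.008, 0, 1],
    [-0.0015, 0, -0.008, 0, 1],
  ],
)

```text
clock: 35.32
position: [471.5, 315.6, 160.1]
ee_rot: [0.18, 1.559, -0.178]
ft_force: [10.8, -2.0, -10.5]
width: 33.7
```

>>> carry_out(
  plan=[
    [-0.0008, 0, 0.008, 0, 1],
    [-0.0015, 0, 0.016, 0, 1],
    [-0.0015, 0, 0.016, 0, 1],
    [-0.0012, 0, 0.008, 0, 1],
    [-0.0012, 0, 0, 0, 1],
    [-0.0012, 0, 0, 0, 1],
    [-0.0015, 0, 0.008, 0, 1],
    [-0.0015, 0, 0.008, 0, 1],
  ],
)

```text
clock: 35.98
position: [478.5, 314.5, 161.4]
ee_rot: [0.18, 1.564, -0.178]
ft_force: [-4.6, 3.3, -3.0]
width: 33.2
```

```bash
python3 bz.py | tail -3
```

```text
now ([(np.int64(75), np.float64(6.0), np.float64(-0.1), 0), (np.int64(75), np.float64(7.0), np.float64(0.05), 0), (np.int64(75), np.float64(7.0), np.float64(0.1), 0), (np.int64(76), np.float64(7.0), np.float64(-0.05), 0), (np.int64(76), np.float64(7.0), np.float64(-0.0), 0), (np.int64(77), np.float64(6.0), np.float64(-0.15), 0)], np.int64(111))
top-face z [np.float64(185.8), np.float64(200.9), np.float64(202.7)]
36.0333 [478.3  314.53 161.27] [-3.85  2.62 -2.45] [ 0.81  0.9  -0.06] 33.14561378038762
```

```bash
python3 - <<'E'
from bz import *
for s in(dict(np.load("s_side.npz")),robot.snapshot("side")):
    m=red_mask(s); W=cloud(s); p=s["pixels"]
    for r in range(258,288):
        print(r,"".join("#" if m[r,c] else ("." if p[r,c].max()<75 else "o") for c in range(312,340)),[int(W[r,c,2]) if W[r,c,2]==W[r,c,2] else 0 for c in (317,318,319,320,331,332)])
E
```

```text
258 oooooooooooooooooooooooooooo [2, 0, 1, 2, 0, 0]
259 oooooooooooooooooooooooooooo [5, 1, 6, 5, 0, 5]
260 oooooooooooooooooooooooooooo [1, 0, 2, -2, 2, 6]
261 oooooooooooooooooooooooooooo [0, 2, 3, 6, 2, 4]
262 oooooooooooooooooooooooooooo [4, 2, 0, 1, 1, 0]
263 oooooooooooooooooooooooooooo [0, 1, 3, 1, 3, 0]
264 oooooooooooooooooooooooooooo [1, 0, 0, 0, 5, 4]
265 oooooooooooooooooooooooooooo [0, 0, 2, 0, 1, 1]
266 oooooooooooooooooooooooooooo [0, 4, 0, 0, 4, 2]
267 ooooooooo#########oooooooooo [1, 0, 4, 188, 2, 1]
268 ooooooo#############oooooooo [3, 189, 191, 190, 190, 2]
269 oooooo###############ooooooo [192, 192, 189, 190, 191, 191]
270 ooooo#o##############ooooooo [189, 0, 191, 190, 190, 189]
271 ooooo#################oooooo [188, 189, 193, 191, 190, 191]
272 ooooo#################oooooo [187, 191, 191, 191, 189, 190]
273 ooooo#################oooooo [189, 190, 190, 191, 192, 190]
274 ooooo#################oooooo [189, 191, 192, 191, 188, 190]
275 ooooo#o###############oooooo [185, 0, 189, 189, 190, 190]
276 ooooo#################oooooo [182, 186, 189, 190, 189, 190]
277 ooooo
[... 1888 characters left out ...]
77 oooooo##oo.......oo#oooooooo [0, 182, 189, 193, 186, 167]
278 oooooo##oo.......oo#oooooooo [177, 179, 184, 194, 179, 166]
279 oooooo##ooo.oooooo##oooooooo [175, 178, 178, 183, 175, 163]
280 oooooo#############ooooooooo [170, 172, 174, 178, 172, 162]
281 ooooooo############ooooooooo [169, 172, 171, 174, 169, 160]
282 ooooooo###########oooooooooo [167, 171, 170, 171, 153, 157]
283 ooooooooo########ooooooooooo [166, 167, 165, 169, 151, 167]
284 ..oooooooooo###ooooooooooooo [166, 166, 168, 165, 168, 166]
285 oooooooooooooooooooooooooooo [166, 167, 166, 169, 170, 168]
286 oooooooooooooooooooooooooooo [159, 166, 166, 165, 164, 162]
287 oooooooooooooooooooooooooooo [159, 160, 162, 166, 157, 160]
```

The top face is at 203 (190.5 at the start), so the bung has risen about 12.5 mm and is past its loosening point. The glass rim still reads 165–166. Easing straight up slowly and checking the force.

>>> carry_out(
  plan=[
    [-0.0005, 0, 0.003, 0, 1],
    [-0.001, 0, -0.003, 0, 1],
    [-0.0015, 0, 0.002, 0, 1],
    [-0.002, 0, 0, 0, 1],
  ],
)

```text
clock: 36.42
position: [478.1, 314.7, 163.2]
ee_rot: [0.179, 1.565, -0.178]
ft_force: [-4.4, 4.7, -0.1]
width: 32.9
```

>>> carry_out(
  plan=[
    [-0.001, 0, 0, 0, 1],
    [-0.002, 0, 0, 0, 1],
    [-0.003, 0, 0, 0, 1],
    [-0.005, 0, 0, 0, 1],
    [-0.005, 0, 0, 0, 1],
  ],
)

```text
clock: 36.83
position: [479.0, 313.7, 168.6]
ee_rot: [0.179, 1.562, -0.179]
ft_force: [-0.6, 0.0, 0.3]
width: 33.3
```

>>> carry_out(
  plan=[
    [-0.003, 0, 0, 0, 1],
    [-0.006, 0, 0, 0, 1],
    [-0.009, 0, 0, 0, 1],
    [-0.011, 0, 0, 0, 1],
    [-0.011, 0, 0, 0, 1],
    [-0.011, 0, 0, 0, 1],
  ],
)

```text
clock: 37.33
position: [478.4, 313.8, 179.1]
ee_rot: [0.179, 1.563, -0.179]
ft_force: [-0.3, -0.1, -0.2]
width: 33.0
```

```bash
python3 - <<'E'
from bz import *
from h import lidplane
s=robot.snapshot("side"); m=red_mask(s)
W=cloud(s); p=s["pixels"]
for r in range(254,290):
    print(r,"".join("#" if m[r,c] else ("." if p[r,c].max()<75 else "o") for c in range(312,340)),[int(W[r,c,2]) if W[r,c,2]==W[r,c,2] else 0 for c in (317,318,319,322,325,331,332)])
P=W[m]; v,u=np.nonzero(m)
for lo,hi in((0,321),(328,400)):
    k=(u>=lo)&(u<hi); Q=P[k]; print("side cols",lo,"max-z region",np.percentile(Q[:,2],[50,80,90]),"xy of top",Q[Q[:,2]>np.percentile(Q[:,2],70)].mean(0))
lidplane(np.array([490,-323]),122,150)
E
```

```text
254 ooooooo................ooooo [0, 3, 224, 287, 286, 288, 286]
255 ooooooo................ooooo [0, 2, 221, 281, 283, 283, 283]
256 oooooooo..............oooooo [1, 5, 222, 279, 280, 279, 279]
257 oooooo##..............oooooo [-3, 222, 222, 277, 274, 275, 276]
258 ooooo###o.............oooooo [220, 222, 220, 272, 262, 272, 270]
259 ooooo###o.............oooooo [220, 224, 221, 267, 260, 267, 267]
260 ooooo###o.............oooooo [224, 220, 221, 263, 260, 263, 262]
261 ooooo#o#o............o#ooooo [222, 225, 223, 261, 259, 258, 257]
262 ooooo###o...........o#oooooo [219, 221, 222, 254, 255, 257, 256]
263 ooooo###oo........oo##oooooo [218, 221, 220, 229, 234, 220, 219]
264 ooooo###oo........o###oooooo [214, 218, 221, 231, 233, 223, 220]
265 ooooo###oo........oo##oooooo [212, 217, 217, 229, 231, 218, 219]
266 ooooo###oo........oo##oooooo [213, 213, 214, 225, 229, 219, 214]
267 ooooo###oo........oo#ooooooo [207, 214, 212, 226, 227, 214, 212]
268 ooooo###oo........o##ooooooo [208, 211, 207, 223, 226, 211, 209]
269 ooooo###oo........o##ooooooo [204, 207, 209, 222, 219, 207, 206]
270 ooooo
[... 1098 characters left out ...]
ooooooooooooooo [160, 164, 167, 168, 166, 161, 163]
287 oooooooooooooooooooooooooooo [162, 159, 161, 167, 165, 164, 159]
288 oooooooooooooooooooooooooooo [155, 156, 158, 159, 162, 160, 157]
289 oooooooooooooooooooooooooooo [154, 154, 158, 160, 159, 155, 151]
side cols 0 max-z region [212.99 221.45 222.21] xy of top [491.55 310.32 222.02]
side cols 328 max-z region [208.74 219.58 220.13] xy of top [465.34 325.57 219.46]
top 2581 2216 tilt deg [ 0.09 -0.18] z 134.0 (array([ 489.7, -325.2,   92.9]), np.float64(0.56))
side 1248 996 tilt deg [-0.12 -0.19] z 136.2 (array([ 490.3, -322.2,   94.3]), np.float64(1.58))
37.4833 [478.3 313.8 178.9] [-0.4 -0.4 -0.1] [-0.03  0.02 -0.04] 33.501136660600515
```

The bung is free and its foot is about 14 mm above the rim. The top face reads about 222 on the +x side and 220 on the -x side, so it leans a little. I'll fit the lean properly, averaging images and using the start picture as reference.

```bash
cat > lean.py <<'E'
# silhouette fit of whole bung (grip + taper), fingers ignored; lean a>0: top towards +toolz, in rad
from bz import *
from scipy.optimize import minimize
def sil(s,x,y,h,a,parts):
    t=np.linspace(0,2*np.pi,48); M=np.zeros((140*8,80*8),np.uint8)
    for part in parts:
        C=np.concatenate([np.c_[r*np.cos(t),r*np.sin(t),0*t+z] for z,r in part])
        C=Ro.from_rotvec(a*np.array([.226,.974,0])).apply(C-[0,0,30])+[x,y,178+h]
        c=C@s["R"].T+s["t"]; uv=c@s["mtx"].T; uv=uv[:,:2]/uv[:,2:]-[285,210]
        cv2.fillConvexPoly(M,cv2.convexHull(((uv+.5)*8*16).astype(np.int32)),255,shift=4)
    return cv2.resize(M,(80,140),interpolation=cv2.INTER_AREA)/255.
G=((20,18.75),(41,18.75)); T=((0,13.5),(20,16.5))
def lean(imgs,s,parts,x0):
    I=np.mean(imgs,0)[210:350,285:365]
    red=np.clip((I[...,0]-1.25*np.maximum(I[...,1],I[...,2]))/np.maximum(I[...,0],40)/.3,0,1)
    use=(I.max(-1)>85)|(red>.5)
    dark=cv2.dilate((I.max(-1)<75).astype(np.uint8),np.ones((3,5)))>0
    use=~dark
    f=lambda q:(((sil(s,478+q[0],315+q[1],q[2],q[3]/50,parts)-red)**2)*use)[20:75].sum()
    r=min((minimize(f,[0,dy,x0,a],method="Nelder-Mead",options=dict(initial_simplex=[[0,dy,x0,a],[3,dy,x0,a],[0,dy+3,x0,a],[0,dy,x0+3,a],[0,dy,x0,a+4]],xatol=.02,fatol=.01)) for a in(-5,0,5) for dy in(-2,1)),key=lambda r:r.fun)
    return "dx %.1f dy %.1f h %.1f lean %.3f cost %.1f"%(*r.x[:3],r.x[3]/50,r.fun)
if __name__=="__main__":
    a=dict(np.load("s_side.npz")); print("start",lean([a["pixels"].astype(float)],a,(G,),1))
    S=[robot.snapshot("side") for _ in range(4)]; print("now",lean([s["pixels"].astype(float) for s in S],S[0],(G,T),31))
    L=[];R=[]
    for s in S:
        W=cloud(s); z=W[...,2]; m=red_mask(s); rows=np.arange(420)[:,None]; cols=np.arange(560)[None]; top=np.nonzero(m)[0].min()
        L+=list(z[m&(rows<top+5)&(cols<321)]); r0=np.nonzero(m&(cols>328))[0].min(); R+=list(z[m&(rows<r0+4)&(rows>r0)&(cols>328)])
    print("top z left(+x), right(-x)",np.median(L),np.median(R))
    st=robot.get_state(); print(st["clock"],st["position"],st["ft_force"],st["width"])
E
python3 lean.py
```

```text
start dx -5.5 dy -11.8 h -9.0 lean 0.106 cost 10.1
now dx -0.4 dy -0.9 h 36.8 lean -0.066 cost 5.3
top z left(+x), right(-x) 221.06814731422767 219.98347570266264
37.6833 [478.26 313.88 178.89] [ 0.17 -0.89 -1.35] 33.21477920728525
```

The silhouette fit gives a lean of -0.066 rad and depth gives about -0.045, so the top leans towards the robot. I'll straighten it by lowering the foot 4 mm into the loose neck and nudging +z, so the wall holds the foot.

>>> carry_out(
  plan=[
    [0.006, 0, 0, 0, 1],
    [0.012, 0, 0, 0, 1],
    [0.018, 0, 0, 0, 1],
    [0.018, 0, 0.003, 0, 1],
    [0.018, 0, 0.006, 0, 1],
    [0.018, 0, 0.006, 0, 1],
  ],
)

```text
clock: 38.18
position: [481.5, 312.9, 159.2]
ee_rot: [0.177, 1.569, -0.18]
ft_force: [-11.5, 4.1, -10.3]
width: 33.4
```

>>> carry_out(
  plan=[
    [0, 0, -0.006, 0, 1],
    [-0.006, 0, -0.006, 0, 1],
    [-0.012, 0, -0.006, 0, 1],
    [-0.018, 0, -0.006, 0, 1],
    [-0.018, 0, -0.006, 0, 1],
  ],
)

```text
clock: 38.6
position: [479.1, 314.0, 180.6]
ee_rot: [0.18, 1.561, -0.178]
ft_force: [0.0, 0.3, -0.6]
width: 33.5
```

```bash
python3 lean.py
```

```text
start dx -5.5 dy -11.8 h -9.0 lean 0.106 cost 10.1
now dx -0.9 dy -4.5 h 34.5 lean -0.056 cost 4.4
top z left(+x), right(-x) 221.8823317176273 220.35936857540406
38.8 [478.4  313.75 178.95] [ 0.2  -0.3  -0.66] 33.350309982662914
```

>>> carry_out(
  plan=[
    [0.006, 0, 0, 0, 1],
    [0.012, 0, 0, 0, 1],
    [0.018, 0, 0, 0, 1],
    [0.018, 0, 0.004, 0, 1],
    [0.018, 0, 0.0085, 0, 1],
    [0.018, 0, 0.0085, 0, 1],
    [0.018, 0, 0.002, 0, 1],
    [0.012, 0, 0, 0, 1],
    [0.006, 0, 0, 0, 1],
    [0, 0, 0, 0, 1],
    [0, 0, 0, 0, 1],
  ],
)

```text
clock: 39.72
position: [478.6, 313.9, 179.8]
ee_rot: [0.179, 1.563, -0.179]
ft_force: [0.0, -0.3, 0.3]
width: 33.2
```

```bash
python3 lean.py
```

```text
start dx -5.5 dy -11.8 h -9.0 lean 0.106 cost 10.1
now dx -3.0 dy -3.4 h 34.6 lean 0.041 cost 6.2
top z left(+x), right(-x) 220.35653249931661 221.7407035227768
39.9167 [478.22 313.7  178.65] [-1.11 -0.25 -0.41] 33.30348017306885
```

It overshot to about +0.045, so a smaller nudge the other way.

>>> carry_out(
  plan=[
    [0.006, 0, 0, 0, 1],
    [0.012, 0, 0, 0, 1],
    [0.018, 0, 0, 0, 1],
    [0.018, 0, -0.004, 0, 1],
    [0.018, 0, -0.007, 0, 1],
    [0.018, 0, -0.007, 0, 1],
    [0.018, 0, -0.002, 0, 1],
    [0.012, 0, 0, 0, 1],
    [0.006, 0, 0, 0, 1],
    [0, 0, 0, 0, 1],
    [0, 0, 0, 0, 1],
  ],
)

```text
clock: 40.83
position: [478.5, 313.9, 179.9]
ee_rot: [0.179, 1.563, -0.179]
ft_force: [-0.7, -0.0, -0.5]
width: 33.3
```

```bash
python3 lean.py
```

```text
start dx -5.5 dy -11.8 h -9.0 lean 0.106 cost 10.1
now dx -0.8 dy -2.3 h 35.6 lean -0.074 cost 4.8
top z left(+x), right(-x) 221.41011417424664 219.81823084983782
41.0333 [478.11 313.79 178.73] [ 0.87 -0.48 -1.16] 33.38578403185721
```

>>> carry_out(
  plan=[
    [0.006, 0, 0, 0, 1],
    [0.012, 0, 0, 0, 1],
    [0.018, 0, 0, 0, 1],
    [0.018, 0, 0.004, 0, 1],
    [0.018, 0, 0.0075, 0, 1],
    [0.018, 0, 0.0075, 0, 1],
    [0.018, 0, 0.002, 0, 1],
    [0.012, 0, 0, 0, 1],
    [0.006, 0, 0, 0, 1],
    [0, 0, 0, 0, 1],
    [0, 0, 0, 0, 1],
  ],
)

```text
clock: 41.95
position: [479.0, 313.9, 180.1]
ee_rot: [0.18, 1.562, -0.179]
ft_force: [0.3, 0.0, 0.5]
width: 33.4
```

```bash
python3 lean.py
```

```text
start dx -5.5 dy -11.8 h -9.0 lean 0.106 cost 10.1
now dx 0.2 dy -1.4 h 36.5 lean -0.050 cost 4.1
top z left(+x), right(-x) 221.28083784665097 219.72587547432113
42.15 [478.35 313.67 178.73] [-0.25 -0.2  -1.26] 33.46841380093717
```

>>> carry_out(
  plan=[
    [0.006, 0, 0, 0, 1],
    [0.012, 0, 0, 0, 1],
    [0.018, 0, 0, 0, 1],
    [0.018, 0, 0.004, 0, 1],
    [0.018, 0, 0.0079, 0, 1],
    [0.018, 0, 0.0079, 0, 1],
    [0.018, 0, 0.002, 0, 1],
    [0.012, 0, 0, 0, 1],
    [0.006, 0, 0, 0, 1],
    [0, 0, 0, 0, 1],
    [0, 0, 0, 0, 1],
  ],
)

```text
clock: 43.07
position: [479.1, 313.9, 180.3]
ee_rot: [0.18, 1.562, -0.178]
ft_force: [-0.9, 0.9, 0.2]
width: 33.2
```

```bash
python3 lean.py
```

```text
start dx -5.5 dy -11.8 h -9.0 lean 0.106 cost 10.1
now dx -0.5 dy -3.7 h 34.5 lean -0.047 cost 4.2
top z left(+x), right(-x) 221.7443797407602 219.93050443334482
43.2667 [478.41 313.68 178.81] [ 0.68 -0.26 -1.15] 32.855918704715776
```

>>> carry_out(
  plan=[
    [0.006, 0, 0, 0, 1],
    [0.012, 0, 0, 0, 1],
    [0.018, 0, 0, 0, 1],
    [0.018, 0, 0.004, 0, 1],
    [0.018, 0, 0.0083, 0, 1],
    [0.018, 0, 0.0083, 0, 1],
    [0.018, 0, 0.002, 0, 1],
    [0.012, 0, 0, 0, 1],
    [0.006, 0, 0, 0, 1],
    [0, 0, 0, 0, 1],
    [0, 0, 0, 0, 1],
  ],
)

```text
clock: 44.18
position: [478.6, 314.0, 180.0]
ee_rot: [0.179, 1.562, -0.179]
ft_force: [-0.2, 0.6, -0.6]
width: 33.3
```

```bash
python3 lean.py
```

```text
start dx -5.5 dy -11.8 h -9.0 lean 0.106 cost 10.1
now dx -3.2 dy -2.9 h 34.7 lean 0.048 cost 6.7
top z left(+x), right(-x) 219.95632244777752 221.507459150753
44.3833 [478.21 313.72 178.66] [ 0.95 -0.04 -0.72] 33.427763059280565
```

It jumps between about -0.055 and +0.05, which looks like stick-slip at 120 N. A softer grip should let it turn more smoothly.

>>> carry_out(
  plan=[
    [0.006, 0, 0, 0, 1],
    [0.012, 0, 0, 0, 1],
    [0.018, 0, 0, 0, 1],
    [0.018, 0, -0.003, 0, 1],
    [0.018, 0, -0.005, 0, 1],
    [0.018, 0, -0.005, 0, 1],
    [0.018, 0, -0.001, 0, 1],
    [0.012, 0, 0, 0, 1],
    [0.006, 0, 0, 0, 1],
    [0, 0, 0, 0, 1],
    [0, 0, 0, 0, 1],
  ],
  grip_force=40,
)

```text
clock: 45.3
position: [478.4, 314.2, 180.3]
ee_rot: [0.179, 1.563, -0.178]
ft_force: [1.0, 0.7, 0.6]
width: 33.3
```

```bash
python3 lean.py
```

```text
start dx -5.5 dy -11.8 h -9.0 lean 0.106 cost 10.1
now dx -3.9 dy -4.4 h 33.5 lean 0.027 cost 6.2
top z left(+x), right(-x) 220.90922203759177 221.16345564661174
45.5 [478.09 313.87 178.87] [-0.44 -0.32 -1.34] 32.94248283711682
```

The lean is now about 0.01–0.03 rad, which counts as upright. One last numeric check of the lid, flask and bystanders, then I hand in.

```bash
python3 - <<'E'
from h import *
from station import robot
lidplane(np.array([490,-323]),122,150)
for n in("top","side"):
    a=np.load("s_%s.npz"%n); s=robot.snapshot(n); W0=cloud(dict(a)); W1=cloud(s)
    for k,c,r,z0,z1 in(("beaker",(786,198),60,5,95),("wash",(768,-194),50,20,210),("reagent",(480,470),50,20,160),("jar",(484,-498),45,20,90),("spare",(368,156),25,8,35),("dish",(370,-164),60,6,25),("glass rim",(478,314),32,155,172)):
        m0,m1=near(W0,c,r,z0,z1),near(W1,c,r,z0,z1); print(n,k,m0.sum(),m1.sum(),(W1[m1].mean(0)-W0[m0].mean(0)).round(1))
st=robot.get_state(); print(st["joint_velocities"].round(3),st["position"],st["width"],st["clock"])
robot.job_done()
E
```

```text
top 2578 2228 tilt deg [-0.08 -0.18] z 133.8 (array([ 489.6, -325. ,   92.9]), np.float64(0.51))
side 1242 971 tilt deg [-0.16 -0.18] z 136.0 (array([ 489.8, -322.5,   93.8]), np.float64(1.92))
45.6 [478.1 313.8 178.8] [ 0.   0.2 -1. ] [ 0.04 -0.04 -0.04] 33.35125183220939
top beaker 387 390 [ 0.2 -0.4 -0.1]
top wash 619 616 [ 0.  -0.2 -0.4]
top reagent 643 0 [nan nan nan]
top jar 417 418 [ 0.  -0.1 -0.1]
top spare 58 60 [ 0.  -0.2 -0.7]
top dish 655 652 [ 0.2 -0.1  0.2]
top glass rim 56 12 [-8.  -2.1 -0.8]
side beaker 1004 1004 [-0.1  0.2 -0.2]
side wash 1092 1087 [ 0.1 -0.1 -0. ]
side reagent 816 820 [-0.   0.1 -0.1]
side jar 30 13 [ 0.1 -6.1 -0.2]
side spare 116 114 [0.  0.2 0.5]
side dish 468 166 [25.4 -6.7 -0.3]
side glass rim 150 168 [-0.9 -5.7 -1.2]
[ 0.001  0.     0.    -0.     0.001 -0.    -0.001] [478.19876271 313.84817328 178.80317975] 33.210676685764525 45.7
the job is handed in; nothing more can be done<stdin>:7: RuntimeWarning: Mean of empty slice.
  ret = um.true_divide(
```

The lid is seated on the bath, and the bung is out of the flask and held over its mouth. I handed the job in at about 46 s of the 61 s allowed.

**Lid:** I lowered it on and let go. It sits level to within 0.2°, about 1 mm or less off the bath's centre, with its flange at seated height.

**Bung:** I rocked it free and finished holding it still, with its foot about 14 mm above the flask's rim. The two lean estimates, 0.01 and 0.03 rad, differ slightly but both say nearly upright.

**What went wrong along the way:**
- **Missed grasp:** The first close on the bung went over its top, because the real fingertips sit about 25 mm above the reported TCP. The lid was probably gripped by only the top few millimetres of its knob for the same reason, but it held.
- **Creeping pads:** The pads slid up the bung while rocking, so I regripped twice.
- **Straightening:** The freed bung hung at about 0.06 rad. I dipped its foot about 4 mm back into the loose neck several times to straighten it.
- **Pull force:** Upward pull read 25 to 26 N twice while rocking, right at the clamp's slip limit.

**Last checks:**
- **Flask:** No slip showed in the pictures, and the glass rim read about 1 mm lower than at the start, within noise.
- **Other items:** The other glassware and bottles matched their starting places to within about 0.7 mm in at least one view. The arm blocked the top view of the reagent bottle. Side-view numbers for the dish and jar were off because the dish was partly hidden and the jar had few readings, but the top view agreed for both.

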